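# Change over the tube-carrier dryer

### The arm

A 6-joint arm with a two-finger parallel gripper is mounted at the origin on the work surface. World frame = base frame: x ahead of the robot, y to its left, z up, the work surface at z = 0. Lengths are in mm, angles in rad, forces in N, time in s.
With the tool pointing down it reaches from about 350 to 875 mm from the base axis. Payload 4.2 kg.
Tool frame: the origin (TCP) lies at the very end of the fingers, on their centre line; the grasp point (between the pads) lies 19 mm behind it; y points along the fingers, z is the direction in which the jaws open and shut, and the axes are right-handed (so a half turn about y gives the same grasp; the last joint's range is limited). The gripper opens to 85 mm and grips with 20 to 120 N. Pads are 22 mm wide; open, the fingers measure 114 mm over their backs; the gripper's body (76 mm by 85 mm) begins 54 mm behind the grasp point. The pads swing forward as they close: fully open they stand 13 mm farther back than shut.
Start: joints at [-0.977, 0.385, 0.008, 0, -1.194, -0.259], TCP at [205.377, -590.27, 210.912] pointing down, gripper open.
Joint ranges: [-3.14, 3.14], [-1.21, 2.06], [-1.07, 1.41], [-3.16, 2.05], [-2.99, -0.16], [-3.1, 3.1]. Speed limits (rad/s): [2.79, 2.79, 3.14, 3.14, 3.14, 3.14].

### API

Orientations are given as a rotation vector (axis times angle).
In Python, from cell import arm gives the robot as it stands. The module is installed in compiled form; this text tells all that it offers.
- The arm moves only by the shell command python3 -m creep 'ROWS' [FORCE]. ROWS is JSON, a list of rows, each a list of 3 entries, a list of its own where there are three numbers: the shift along the tool's x, y, z in mm, then the turn about the tool's y in degrees, then the opening, from -1 (shut) to 1 (fully open). A call has 1 to 20 rows; each row is the pose to reach, as a shift and turn from the pose commanded when the call began, along the tool's axes at that moment; what a row does not reach only later rows make up. A row lasts 1/12 s, in which the tool goes at most 41.7 mm and 7.16 degrees, less where a joint would pass 70% of its speed; a pose out of reach is approached as far as the arm can. A call with a gripper value outside its range is refused whole. The fingers move at their own pace and stop on an object; FORCE is the grip in N (left out, the last holds). Time passes only in rows, so rows that repeat a pose let the fingers close. It gives the time, the measured TCP pose, the force and the opening at its end, in the units of the state.
- arm.state(): the state, without advancing time (a new reading comes with each control period).
- arm.capture(name): name is "scene" or "top"; returns the picture (420x560x3 uint8, blue, green, red); there is no depth.
- arm.get_calibration(name): a dict with "intrinsics" (3x3 intrinsics, pixels), "k1" (the pictures are not rectified: a ray, as slopes to the right and down, at radius r is drawn at 1 + k1 r^2 times it, then the intrinsics apply), "world_to_cam" (4x4, takes a point from world to camera coordinates). Camera axes: x right, y up, looking along -z (the intrinsics and any distortion apply to the point x, -y, -z); pixel columns grow to the right and rows downward; lengths in mm; the calibration is good to about 2 mm. A picture is of the moment at which its call begins. get_calibration takes no time and is no camera call.
- arm.finish_job(): hands the job in, once; it reports no verdict.
The state is a dict: "time": time; "joints": joint angles; "joint_velocities": joint speeds; "tau": joint torques, N m; "tool_pos": TCP position; "tcp_rot": TCP orientation; "contact_force": force on the tool from outside, world axes, zero at the start; "moment": the same for the moment, N m; "gripper_width": finger opening in mm.
Only numpy, scipy, OpenCV 4.12 (cv2) and the standard library are available. Lean on these libraries where they do the work, as an engineer would, in place of code of your own. Each camera call takes 0.05 s, during which the arm holds its last target.

### The job

Change over the drying station: first turn its timer knob right back to off, then take the dry tube carriers that hang on it off their hooks and stand them upright in the aluminium tray. Then hang every washed carrier from the bench by its wire handle on a hook of its own, and only when all are hanging turn the timer knob until its pointer points at the white mark on the dial. Leave the other things on the bench where they are.

Things in the scene. Friction and masses are not known exactly. Their poses are not given: they have to be found in the camera images.
- W1_grip (a point): Washed carrier, on the bench at the start (may be absent): green tube block 64 x 80 x 38 mm (its x, y, z), 0.2 kg, with white caps 4 mm proud and a stiff wire bail handle in its y-z plane, topped by a grey square grip block 18 x 18 x 38 mm. This point: centre of the grip block, 112 mm above the underside. z up, y along the handle's width; its two ends (+-x) are alike.
- W2_grip (a point): Another washed carrier like W1 (may be absent). Handle of all carriers: wire 6 mm thick; uprights at y = +-37 mm rise to 74 mm above the underside, then slope up to a peak in the middle, where the grip block stands. The wire's underside at the peak is 23 mm below this point; below it the window is open for 47 mm, down to the caps.
- W3_grip (a point): Another washed carrier like W1, same point and axes (may be absent).
- hook1_seat (a point): First of the drying station's 4 hooks (130 mm apart, 1 to 4 towards +y): bottom of its saddle, on top of the 8 mm rod, 229 mm above the bench. Station's axes: y along its rail, z up. The hook points to -x (robot side); its upturned tip ends 26 mm in front of the saddle, 24 mm above it (top). A hung carrier's wire lies across the rod, its grip centre about 24 mm above this point.
- hook2_seat (a point): Hook 2, as hook 1. Behind the saddles (58 mm to +x) runs the 16 mm rail that carries the hooks, its top 19 mm above the saddles; each rod slopes gently up to it. Two posts stand at its ends, 67 mm outside the outer hooks. Below the hooks is only the white air box, 55 mm high, reaching 52 mm in front of the saddles.
- hook3_seat (a point): Hook 3 of 4: same make, point and axes as hook 1.
- hook4_seat (a point): Hook 4 of 4: same make, point and axes as hook 1.
- D1_grip (a point): Dry carrier, same make, point and axes as W1 (all masses vary 0.16 to 0.26 kg), hanging on a station hook at the start; may be absent (at least one is there).
- D2_grip (a point): Dry carrier, same make, point and axes as W1 (all masses vary 0.16 to 0.26 kg), hanging on a station hook at the start; may be absent (at least one is there).
- tray_in (a point): Fixed shallow aluminium tray for dry carriers, 210 x 150 mm outside (its x, y), 4 mm walls 16 mm high: centre of its inner floor, about 5 mm above the bench. It takes two carriers side by side along its x, handles along its y.
- timer (a joint): Timer knob on the white control box: angle in rad, 0 = off, at its anticlockwise stop; grows as it is turned clockwise seen from above, up to 2.9. It stays where it is left (friction about 0.06 N m).
- timer_grip (a point): Timer knob: upright black bar 57 mm long, 14 mm thick on a round black skirt 60 mm across, on the 65 mm high control box (140 mm square). This point: on the vertical turning axis, 7 mm below the bar's top, 23 mm above the skirt. It turns with the knob: x along the bar; the pointer end, with a white line on top, is the -x end.
- dial_mark (a point): Index mark: white bar 18 x 5 mm lying radially on the grey dial plate round the timer knob; this point is its centre, 53 mm from the knob's axis. Its -x axis points outwards: the knob is at the mark when its pointer end points at it, this x and the knob's x then being parallel. It stands anew each time, at 1.0 to 2.4 rad of knob angle.
- beaker: Bystander, leave alone: glass beaker, 62 mm across, 85 mm high; origin at the centre of its underside.
- rack_green: Bystander, leave alone: low green tube rack without a handle, 90 x 150 x 31 mm; origin at the centre of its underside.
- tip_box: Bystander, leave alone: clear open box, 85 x 125 x 55 mm; origin at the centre of its underside.
- dish: Bystander, leave alone: clear flat dish, 80 mm across, 16 mm high; origin at the centre of its underside.
- jar: Bystander, leave alone: white jar, 64 mm across, 80 mm high; origin at the centre of its underside.
Not all that is in view belongs to the job. Leave any yellow look-alike of the part that bears W3_grip alone.

How it is judged:
By the outcome, as a careful person would: the job done as asked, in the order asked, and still so for the second after the job is handed in, with the robot touching nothing.
Of D1, D2 only 1 to 2 are there at a start; the rules pass over those that are not, and their reading is None.
Of W1, W2, W3 only 2 to 3 are there at a start; the rules pass over those that are not, and their reading is None.
At some moment in a run one of W1, W2, W3 may be knocked a few centimetres aside while the robot is not near it.
It also fails if it takes over 210 s, if anything falls off the work surface, if the arm or the gripper's body presses on something with over 40 N, if the wrist force passes 120 N, or if a joint passes its speed limit or range.

## Working session

There is one attempt and no reset: what is moved stays moved. The work goes in short steps, Python scripts to look and compute and a shell command to move; the robot and the scene stay as the last step left them, time stands still between calls to the robot, and variables do not carry over. Pictures are saved under pics/ and viewed, and the job is handed in when it is done.

```bash
ls; mkdir -p pics; python3 - <<'E'
from cell import arm
import cv2
print(arm.state())
for n in("scene","top"):
    im=arm.capture(n); cv2.imwrite(f"pics/{n}0.png",im)
    c=arm.get_calibration(n); print(n,c)
E
```

```text
pics
{'time': 0.0, 'joints': array([-9.77384653e-01,  3.85570589e-01,  6.61449268e-03, -4.88998240e-04,
       -1.19399976e+00, -2.58620226e-01]), 'joint_velocities': array([ 2.15556233e-03, -2.06309576e-04, -7.26125862e-05, -8.50586546e-04,
        1.87728866e-04, -1.32033767e-03]), 'tau': array([-3.59194919e-04, -3.92288983e+01,  1.88404459e+01,  4.18633595e+00,
       -4.64828394e-03,  1.51984852e-05]), 'tool_pos': array([ 205.17402617, -589.69361309,  209.81021315]), 'tcp_rot': array([-1.55264139, -0.26212622,  0.26288056]), 'contact_force': array([ 0.25581876, -0.4303345 ,  0.20436311]), 'moment': array([ 0.06419876,  0.01828419, -0.00489657]), 'gripper_width': 85.05920230394113}
scene {'intrinsics': array([[501.29015587,   0.        , 281.35329474],
       [  0.        , 501.29015587, 203.83676748],
       [  0.        ,   0.        ,   1.        ]]), 'k1': -0.10442995580177968, 'world_to_cam': array([[-7.74466414e-01,  6.32592190e-01, -5.37535761e-03,
         3.56745581e+02],
       [-5.35137624e-01, -6.50576339e-01,  5.38867469e-01,
         1.99807896e+02],
       [ 3.37386272e-01,  4.20211313e-01,  8.42373406e-01,
        -1.80146154e+03],
       [ 0.00000000e+00,  0.00000000e+00,  0.00000000e+00,
         1.00000000e+00]])}
top {'intrinsics': array([[492.32046008,   0.        , 273.43045272],
       [  0.        , 492.32046008, 205.94758744],
       [  0.        ,   0.        ,   1.        ]]), 'k1': -0.17862483473935198, 'world_to_cam': array([[ 1.87745836e-02, -9.99797476e-01,  7.24715232e-03,
         1.37071993e+01],
       [ 9.97632376e-01,  1.92125836e-02,  6.60342312e-02,
        -4.63561783e+02],
       [-6.61600942e-02,  5.99022859e-03,  9.97791040e-01,
        -1.42565102e+03],
       [ 0.00000000e+00,  0.00000000e+00,  0.00000000e+00,
         1.00000000e+00]])}
```

View pics/scene0.png

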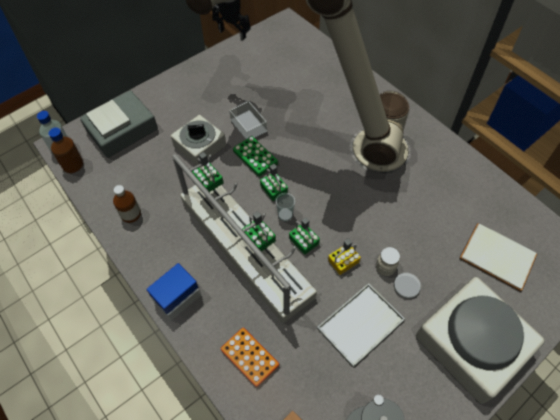

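View pics/top0.png

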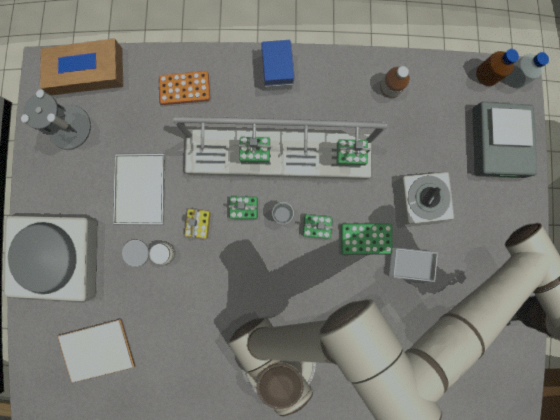

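```bash
cat > h.py <<'E'
from cell import arm
import cv2, numpy as np
from scipy.spatial.transform import Rotation as R
from scipy.optimize import least_squares
C={n:arm.get_calibration(n) for n in("scene","top")}
def proj(n,P):
    c=C[n];P=np.atleast_2d(P);p=P@c['world_to_cam'][:3,:3].T+c['world_to_cam'][:3,3]
    s=np.c_[p[:,0]/-p[:,2],-p[:,1]/-p[:,2]];r2=(s**2).sum(1,keepdims=True);s=s*(1+c['k1']*r2)
    K=c['intrinsics'];return s*[K[0,0],K[1,1]]+[K[0,2],K[1,2]]
def at_z(n,uv,z):
    f=lambda q:(proj(n,[[q[0],q[1],z]])[0]-uv)
    return least_squares(f,[500,0]).x
def tri(uvs):  # dict name->uv
    f=lambda q:np.concatenate([proj(n,[q])[0]-uv for n,uv in uvs.items()])
    s=least_squares(f,[600,0,100.]);return s.x,np.abs(s.fun).max()
def crop(im,u,v,w,h,s,name):
    c=im[max(0,v-h//2):v+h//2,max(0,u-w//2):u+w//2];cv2.imwrite(name,cv2.resize(c,None,fx=s,fy=s,interpolation=cv2.INTER_CUBIC))
def show():
    s=arm.state();print('t %.2f'%s['time'],'p',s['tool_pos'].round(1),'w %.1f'%s['gripper_width'],'F',s['contact_force'].round(1));M=R.from_rotvec(s['tcp_rot']).as_matrix();print(M.round(3));return s,M
E
python3 - <<'E'
from h import *
t=cv2.imread('pics/top0.png');s=cv2.imread('pics/scene0.png')
crop(t,430,197,70,60,10,'pics/c1.png')
crop(s,197,137,70,60,10,'pics/c2.png')
crop(t,280,165,220,160,3.6,'pics/c3.png')
crop(s,255,220,200,160,4,'pics/c4.png')
show()
E
```

```text
t 0.10 p [ 205.2 -589.7  209.9] w 85.3 F [-0.3 -0.  -0. ]
[[ 0.945 -0.001 -0.328]
 [ 0.328  0.002  0.945]
 [-0.    -1.     0.002]]
```

View pics/c1.png

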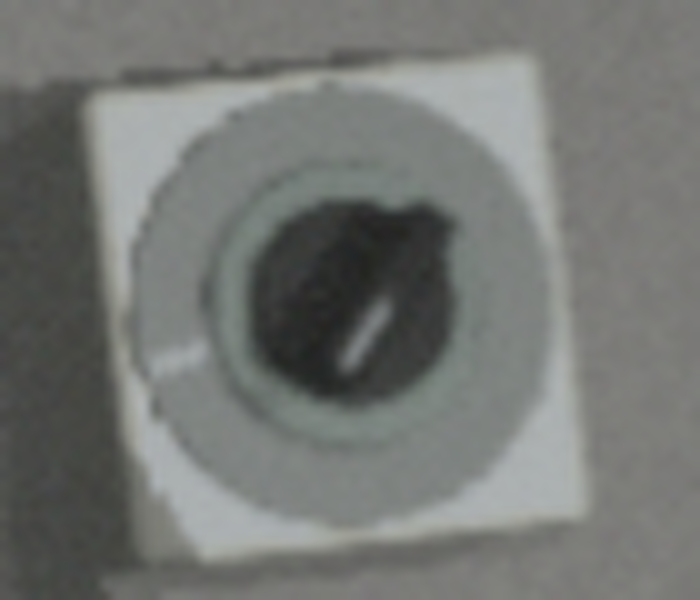

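View pics/c2.png

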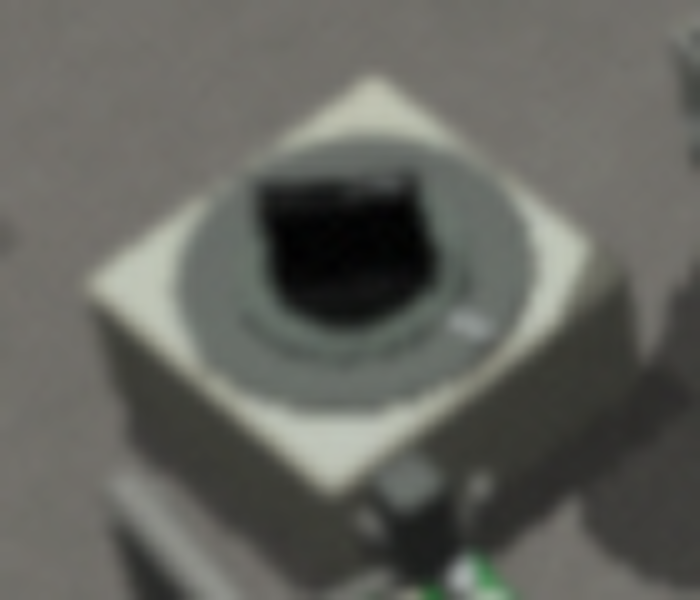

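View pics/c3.png

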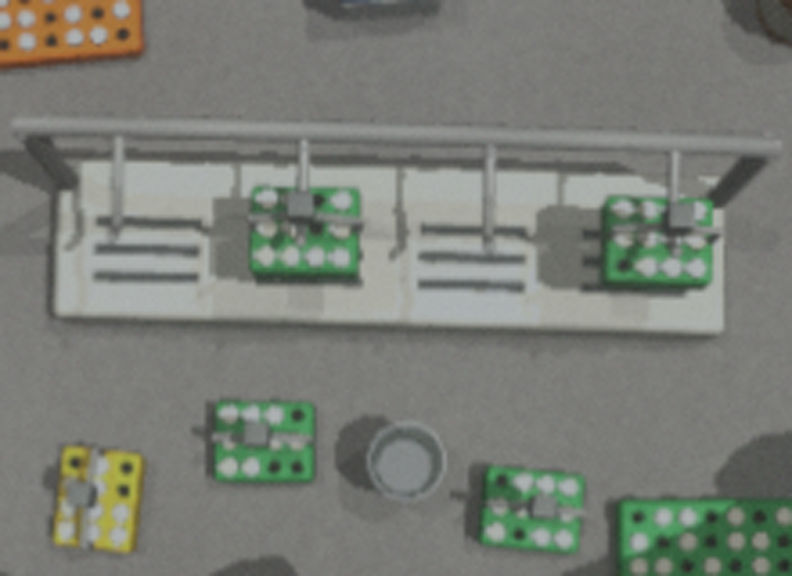

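View pics/c4.png

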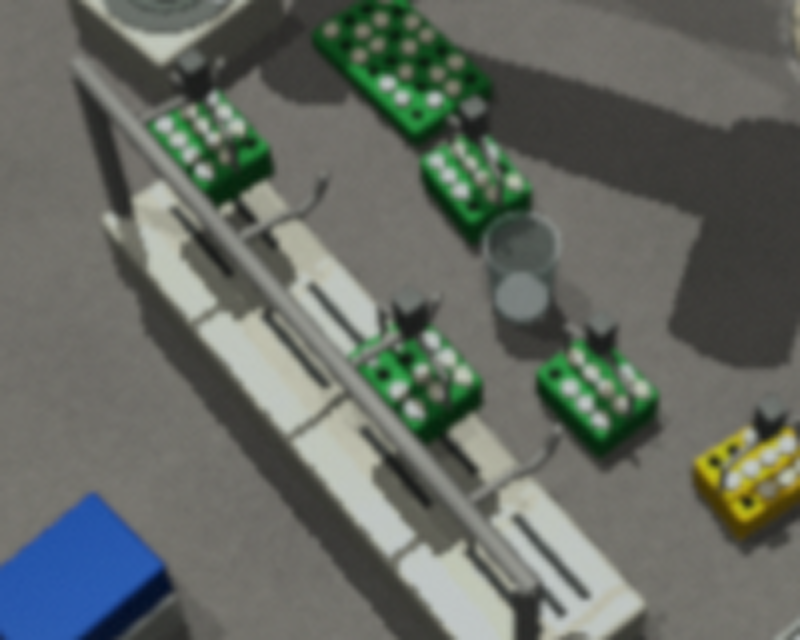

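The top view shows washed carriers W at (243,207) and (318,226), dry ones hanging at about (254,148) on hook 3 and (352,152) on hook 1, and the tray at (139,188). The knob is at (430,197) and its mark at (413,203).

Possible mistakes: the yellow carrier at (198,223), the handle-less green rack at (367,239) and the orange rack at (185,88). I leave all three alone.

```bash
cat > meas.py <<'E'
from h import *
o3=lambda x,y:np.array([170+x/3.6-.4,85+y/3.6-.4]); o4=lambda x,y:np.array([155+x/4-.4,140+y/4-.4])
o1=lambda x,y:np.array([395+x/10-.45,167+y/10-.45]); o2=lambda x,y:np.array([162+x/10-.45,107+y/10-.45])
E
python3 - <<'E'
from meas import *
print('knob pointer end',tri({'top':o1(345,370),'scene':o2(410,182)}))
print('knob other end',tri({'top':o1(437,215),'scene':o2(262,185)}))
# dial
print('mark@70',at_z('top',o1(180,358),69),'scene',at_z('scene',o2(470,322),69))
print('dial c', at_z('top',o1(342,303),69), at_z('scene',o2(355,272),69))
for n,a in dict(tl=(90,95),tr=(535,55),br=(587,518),bl=(205,557)).items(): print('box',n,at_z('top',o1(*a),65))
for n,a in dict(l=(90,285),t=(375,75),r=(592,245),b=(330,490)).items(): print('box scene',n,at_z('scene',o2(*a),65))
print('D3',tri({'top':o3(300,203),'scene':o4(412,298)}))
print('D1',tri({'top':o3(683,213),'scene':o4(197,63)}))
print('Wl',tri({'top':o3(256,432),'scene':o4(601,322)}))
print('Wr',tri({'top':o3(544,505),'scene':o4(473,102)}))
print('rail l',tri({'top':o3(15,127),'scene':o4(525,590)}),'r',tri({'top':o3(778,150),'scene':o4(80,62)}))
print('tip2',tri({'top':o3(489,250),'scene':o4(322,180)}),'tip4',tri({'top':o3(118,237),'scene':o4(557,433)}))
E
```

```text
knob pointer end (array([ 472.86366866, -412.89317491,  107.41288661]), np.float64(0.3871997617698071))
knob other end (array([ 516.29229087, -437.18508353,  116.1829247 ]), np.float64(0.46646362859178225))
mark@70 [ 477.66893847 -375.7352435 ] scene [ 478.82698345 -378.39907859]
dial c [ 494.53275745 -424.05477209] [ 497.06625792 -423.34480044]
box tl [ 553.46531923 -350.45149237]
box tr [ 568.83910607 -484.75994195]
box br [ 433.90805147 -499.53016169]
box bl [ 420.86954274 -384.39132759]
box scene l [ 571.31292649 -482.14391504]
box scene t [ 437.57277047 -500.20866489]
box scene r [ 423.84434587 -383.00190563]
box scene b [ 556.79364186 -350.70627575]
D3 (array([603.71128166,  77.02968937, 270.96018844]), np.float64(0.059425565048286444))
D1 (array([ 602.36363864, -182.89518801,  268.42845289]), np.float64(0.7189710979595532))
Wl (array([458.38036919, 110.84111362, 128.18058166]), np.float64(0.404128018338497))
Wr (array([ 407.37721161, -105.08095548,  135.39322015]), np.float64(0.34657997729743784))
rail l (array([665.81785969, 277.89076896, 235.00884107]), np.float64(1.689396534729326)) r (array([ 657.34097394, -258.09031271,  239.45587357]), np.float64(0.49497909329414824))
tip2 (array([580.91928407, -54.84785328, 240.74225706]), np.float64(0.8902781554338901)) tip4 (array([583.67725597, 204.1733876 , 240.7965446 ]), np.float64(0.09952577047135946))
```

```bash
python3 -m creep '[[[165,20,30],24,0.2],[[328,50,61],48,0],[[328,50,61],48,0],[[328,50,61],48,0],[[328,50,61],48,0],[[328,50,61],48,0],[[328,50,61],48,0],[[328,50,61],48,0],[[328,50,61],48,0],[[328,50,61],48,0],[[328,50,61],48,0],[[328,50,61],48,0],[[328,50,61],48,0]]' 30; python3 - <<'E'
from h import *
s,M=show();print(s['joints'].round(2))
for n in("scene","top"):
    im=arm.capture(n);cv2.imwrite(f'pics/{n}1.png',im)
    c=proj(n,[[495,-424,110]])[0].astype(int);crop(im,c[0],c[1],140,110,5,f'pics/k1{n}.png')
E
```

```text
time: 1.18
tool_pos: [493.9, -425.8, 161.2]
tcp_rot: [-1.534, 0.396, -0.396]
contact_force: [-0.0, 0.6, 0.1]
gripper_width: 42.8
t 1.18 p [ 493.9 -425.8  161.2] w 42.8 F [-0.   0.6  0.1]
[[ 0.875  0.     0.483]
 [-0.483 -0.     0.875]
 [ 0.    -1.    -0.   ]]
[-0.46  0.47  0.01  0.   -1.11 -1.61]
```

View pics/k1scene.png

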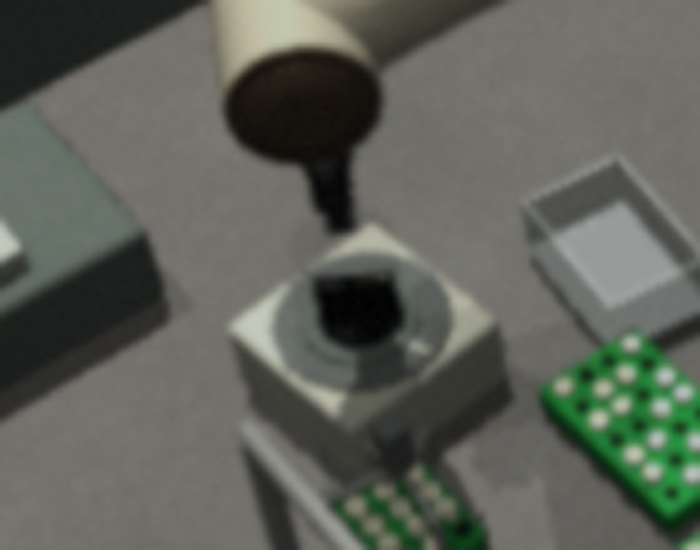

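View pics/top1.png

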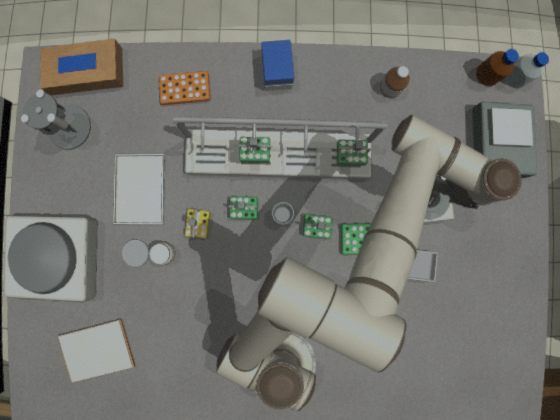

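```bash
python3 -m creep '[[[1,20,2],0,0],[[1,40,2],0,0],[[1,55,2],0,0],[[1,62,2],0,0],[[1,68,2],0,0],[[1,68,2],0,0]]' 30;  python3 -m creep '[[[0,0,0],0,-0.3],[[0,0,0],0,-0.5],[[0,0,0],0,-0.7],[[0,0,0],0,-0.9],[[0,0,0],0,-1],[[0,0,0],0,-1],[[0,0,0],0,-1],[[0,0,0],0,-1]]' 30; python3 -c "
from h import *
s,M=show();print(s['moment'],s['joints'][5])"
```

```text
time: 1.78
tool_pos: [496.2, -423.9, 92.2]
tcp_rot: [-1.534, 0.396, -0.394]
contact_force: [-0.5, 0.4, 0.4]
gripper_width: 42.9
time: 2.45
tool_pos: [497.0, -423.6, 93.0]
tcp_rot: [-1.535, 0.394, -0.394]
contact_force: [-0.1, -0.3, -0.1]
gripper_width: -0.1
t 2.45 p [ 497.  -423.6   93. ] w -0.1 F [-0.1 -0.3 -0.1]
[[ 0.876  0.     0.482]
 [-0.482 -0.     0.876]
 [ 0.    -1.    -0.   ]]
[ 0.03283705 -0.03543757 -0.0642716 ] -1.615111462972603
```

The jaws shut on nothing (opening -0.1), so the grasp missed the knob bar. I look before moving again.

```bash
python3 - <<'E'
from h import *
for n in("scene",):
    im=arm.capture(n);cv2.imwrite(f'pics/{n}2.png',im)
    p=proj(n,[arm.state()['tool_pos'],[495,-424,112]]);print(p); c=p[1].astype(int);crop(im,c[0],c[1],100,80,8,f'pics/k2{n}.png')
im=arm.capture("top");print(proj("top",[arm.state()['tool_pos']]));crop(im,434,196,100,80,8,'pics/k2top.png')
E
```

```text
[[196.04229607 129.20162469]
 [195.65293858 125.19236703]]
[[431.25394556 195.28228409]]
```

View pics/k2scene.png

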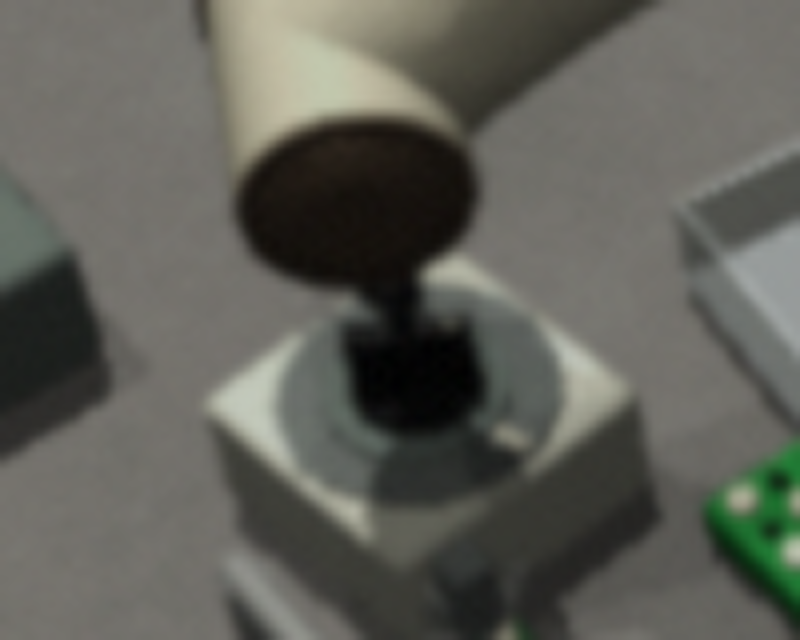

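View pics/k2top.png

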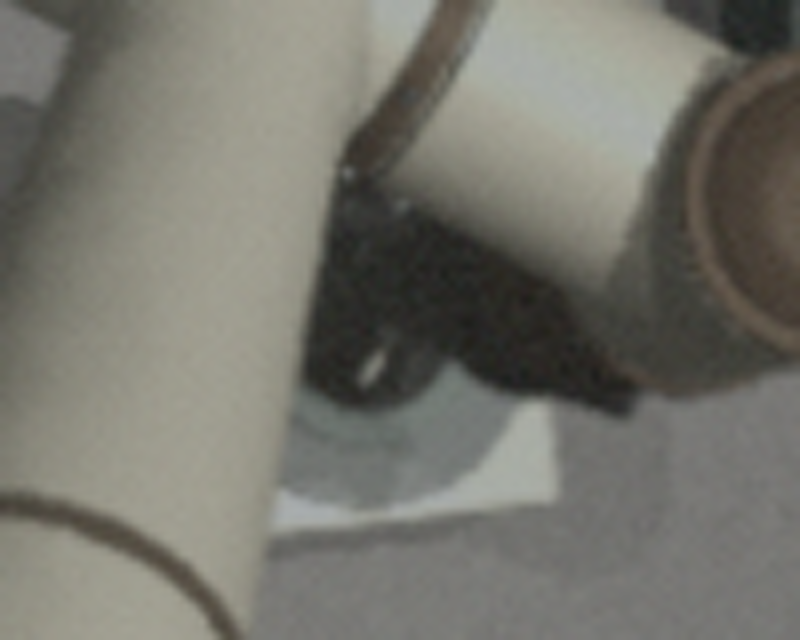

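```bash
python3 - <<'E'
from h import *
p=proj('scene',[[495,-424,110],[493.9,-425.8,161.2],[493.9,-425.8,180]]);c=p[0].astype(int)
print((p-[c[0]-70,c[1]-55])*5)
im=cv2.imread('pics/scene1.png');crop(im,195,115,50,40,14,'pics/a.png')
im=cv2.imread('pics/scene2.png');a=cv2.convertScaleAbs(im,alpha=2.5,beta=20);crop(a,195,125,50,40,14,'pics/b.png')
print((proj('scene',[[497,-423.6,93],[497,-423.6,112]])-[170,105])*14)
E
```

```text
[[353.6862445  277.89605237]
 [342.54227896 224.91930316]
 [338.36731111 205.67854391]]
[[364.4843998  338.59337138]
 [353.29575571 287.56681935]]
```

View pics/a.png

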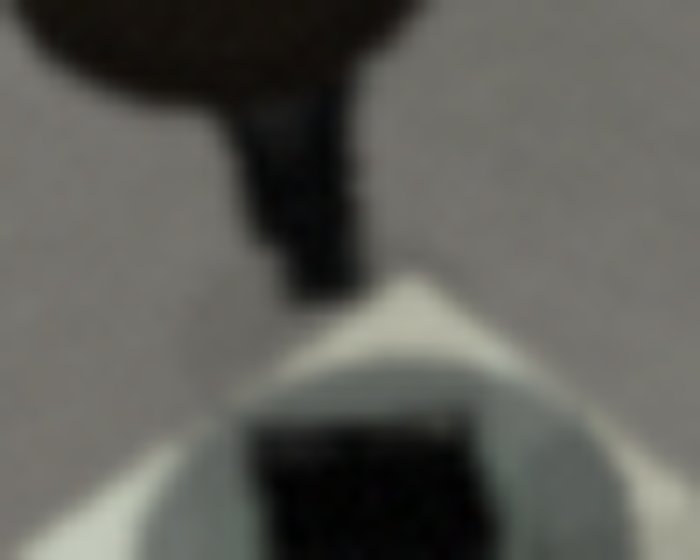

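View pics/b.png

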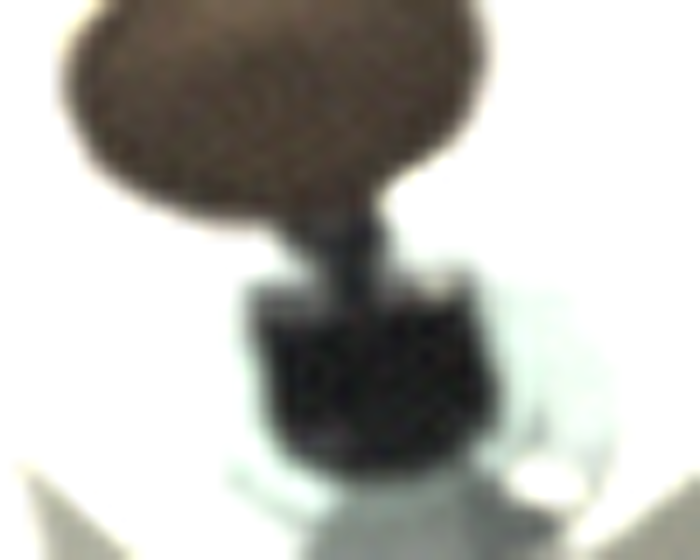

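```bash
python3 -m creep '[[[0,0,0],-5,-1],[[0,0,0],-10,-1],[[0,0,0],-15,-1],[[0,0,0],-15,-1],[[0,0,0],-15,-1]]' 30;python3 - <<'E'
from h import *
s,M=show();print(s['moment'])
im=arm.capture("scene");cv2.imwrite('pics/scene3.png',im)
a=cv2.convertScaleAbs(im,alpha=2.5,beta=20);crop(a,195,125,50,40,14,'pics/b3.png')
im=arm.capture("top");crop(im,434,196,60,50,12,'pics/b3t.png')
E
```

```text
time: 2.97
tool_pos: [497.0, -423.6, 92.9]
tcp_rot: [-1.562, 0.191, -0.191]
contact_force: [0.2, 0.2, 0.5]
gripper_width: -0.1
t 2.97 p [ 497.  -423.6   92.9] w -0.1 F [0.2 0.2 0.5]
[[ 0.971 -0.     0.241]
 [-0.241  0.     0.971]
 [-0.    -1.     0.   ]]
[-0.02087649 -0.01713085  0.05910438]
```

View pics/b3.png

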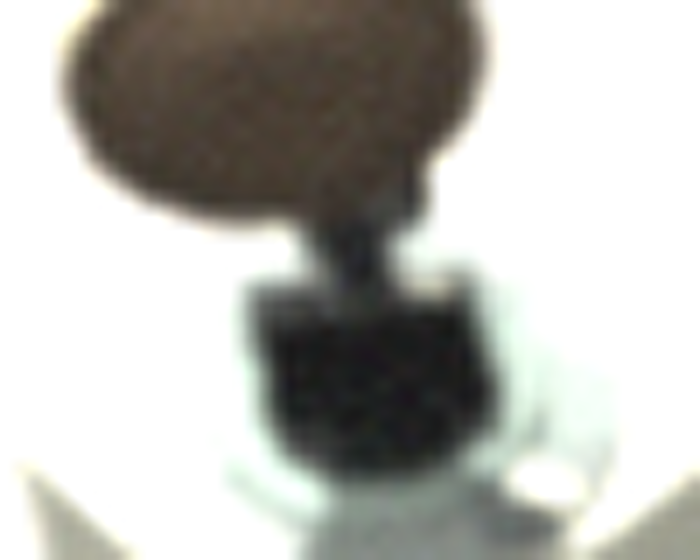

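View pics/b3t.png

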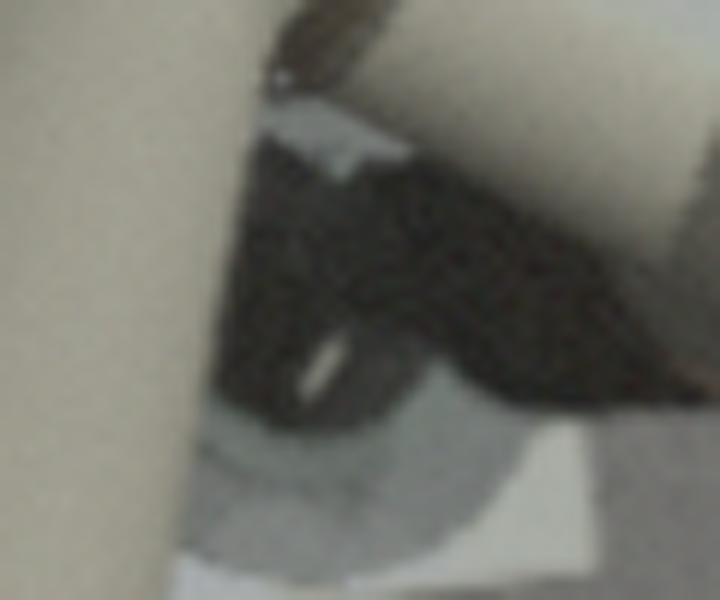

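```bash
python3 -m creep '[[[0,-20,0],5,-1],[[0,-40,0],10,-1],[[0,-40,0],15,-1],[[0,-40,0],15,-1],[[0,-40,0],15,-1]]' 30;python3 - <<'E'
from h import *
s,M=show();print(s['moment'])
im=arm.capture("scene");cv2.imwrite('pics/scene4.png',im)
a=cv2.convertScaleAbs(im,alpha=2.5,beta=20);crop(a,195,120,50,40,14,'pics/b4.png')
print((proj('scene',[s['tool_pos']])-[170,100])*14)
im=arm.capture("top");a=cv2.convertScaleAbs(im,alpha=2.5,beta=20);crop(a,434,196,60,50,12,'pics/b4t.png')
print((proj('top',[s['tool_pos']])-[404,171])*12)
E
```

```text
time: 3.48
tool_pos: [496.7, -423.3, 132.7]
tcp_rot: [-1.534, 0.394, -0.393]
contact_force: [-0.1, 0.1, 0.2]
gripper_width: -0.1
t 3.48 p [ 496.7 -423.3  132.7] w -0.1 F [-0.1  0.1  0.2]
[[ 0.877 -0.     0.481]
 [-0.481  0.001  0.877]
 [-0.001 -1.     0.   ]]
[-0.02803001  0.05862047 -0.05701953]
[[342.56846499 300.99670982]]
[[381.37447664 277.48257687]]
```

View pics/b4.png

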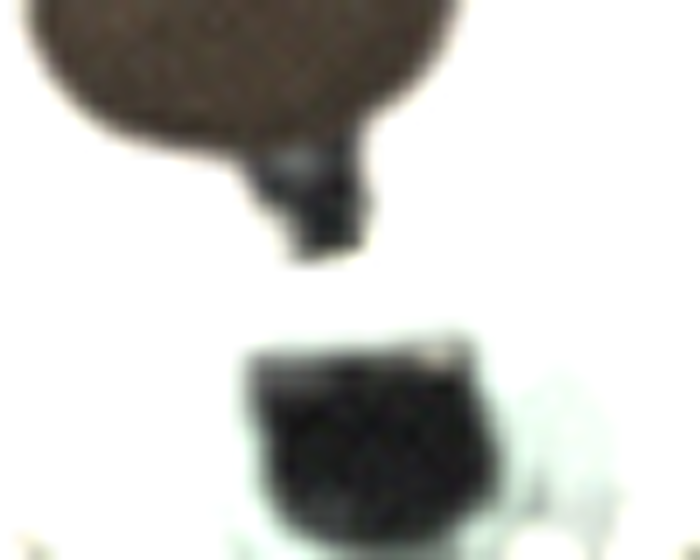

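View pics/b4t.png

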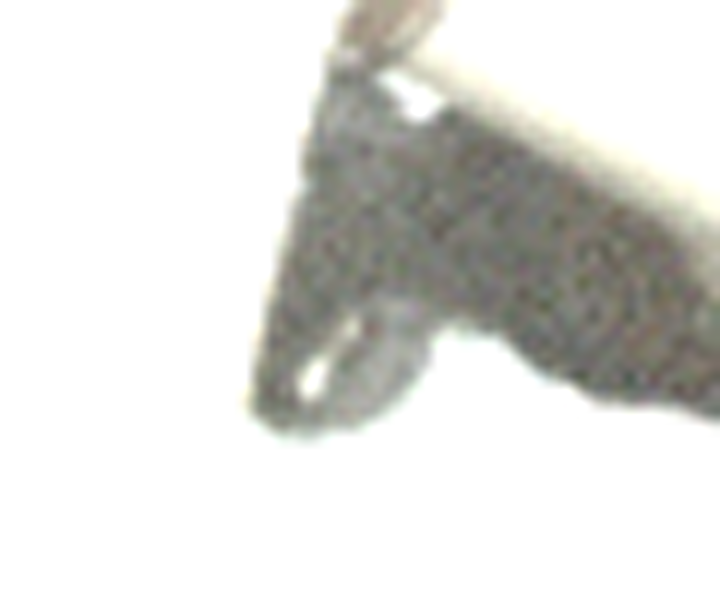

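```bash
python3 -m creep '[[[-1,0,-2],0,0],[[-1,0,-2],0,0],[[-1,15,-2],0,0],[[-1,30,-2],0,0],[[-1,42,-2],0,0],[[-1,48,-2],0,0],[[-1,50,-2],0,0]]' 30;  python3 -m creep '[[[0,2,0],0,0],[[0,4,0],0,-0.3],[[0,4,0],0,-0.5],[[0,4,0],0,-0.7],[[0,4,0],0,-0.9],[[0,4,0],0,-1],[[0,4,0],0,-1],[[0,4,0],0,-1],[[0,4,0],0,-1]]' 30
```

```text
time: 4.17
tool_pos: [494.3, -424.4, 81.1]
tcp_rot: [-1.534, 0.397, -0.392]
contact_force: [-0.4, 0.6, -0.5]
gripper_width: 42.7
time: 4.92
tool_pos: [495.5, -425.1, 79.5]
tcp_rot: [-1.535, 0.393, -0.395]
contact_force: [0.7, 0.7, 2.1]
gripper_width: 12.9
```

```bash
m(){ python3 -c "
from h import *
s,M=show();print(s['moment'].round(3),s['joints'][5].round(3),s['tau'][5].round(3))" | grep -v '^\[\[\|^ \['; }
python3 -c "
from h import *
s,M=show();print(s['moment'].round(3),s['joints'][5].round(3),s['tau'][5].round(3))"
python3 -m creep '[[[0,0,0],-3,-1],[[0,0,0],-6,-1],[[0,0,0],-9,-1],[[0,0,0],-12,-1],[[0,0,0],-12,-1],[[0,0,0],-12,-1]]'
python3 -c "
from h import *
s,M=show();print(s['moment'].round(3),s['joints'][5].round(3),s['tau'][5].round(3))"
```

```text
t 4.92 p [ 495.5 -425.1   79.5] w 12.9 F [0.7 0.7 2.1]
[[ 0.876  0.001  0.482]
 [-0.482 -0.001  0.876]
 [ 0.001 -1.    -0.   ]]
[ 0.159 -0.089 -0.083] -1.612 0.019
time: 5.42
tool_pos: [495.4, -425.2, 79.5]
tcp_rot: [-1.559, 0.23, -0.232]
contact_force: [0.4, 0.4, 3.0]
gripper_width: 12.9
t 5.42 p [ 495.4 -425.2   79.5] w 12.9 F [0.4 0.4 3. ]
[[ 0.957  0.001  0.29 ]
 [-0.29  -0.001  0.957]
 [ 0.001 -1.    -0.001]]
[-0.002 -0.043  0.074] -1.404 -0.022
```

```bash
cat > m.py <<'E'
from h import *
s=arm.state();M=R.from_rotvec(s['tcp_rot']).as_matrix()
print('t %.2f'%s['time'],s['tool_pos'].round(1),'w %.1f'%s['gripper_width'],'F',s['contact_force'].round(1),'mom',s['moment'].round(3),'xaxis deg %.1f'%np.degrees(np.arctan2(M[1,0],M[0,0])),'j',s['joints'].round(2))
E
python3 -m creep '[[[0,0,0],-4,-1],[[0,0,0],-8,-1],[[0,0,0],-12,-1],[[0,0,0],-12,-1]]'|tail -1;python3 m.py
python3 -m creep '[[[0,0,0],-4,-1],[[0,0,0],-8,-1],[[0,0,0],-12,-1],[[0,0,0],-12,-1]]'|tail -1;python3 m.py
```

```text
gripper_width: 13.0
t 5.75 [ 495.4 -425.4   79.5] w 13.0 F [ 0.  -1.4  2.6] mom [-0.182 -0.071  0.059] xaxis deg -4.8 j [-0.46  0.54 -0.09  0.   -0.94 -1.19]
gripper_width: 13.2
t 6.08 [ 495.4 -425.5   79.5] w 13.2 F [-0.6 -2.1  2.6] mom [-0.431  0.003 -0.044] xaxis deg 7.1 j [-0.46  0.54 -0.09  0.   -0.94 -0.99]
```

```bash
python3 -m creep '[[[0,0,0],-4,-1],[[0,0,0],-8,-1],[[0,0,0],-8,-1],[[0,0,0],-8,-1]]'|tail -1;python3 m.py
python3 -m creep '[[[0,0,0],-4,-1],[[0,0,0],-8,-1],[[0,0,0],-8,-1],[[0,0,0],-8,-1]]'|tail -1;python3 m.py;  python3 - <<'E'
from h import *
im=arm.capture("top");a=cv2.convertScaleAbs(im,alpha=2.,beta=10);crop(a,434,196,60,50,12,'pics/b5t.png')
im=arm.capture("scene");a=cv2.convertScaleAbs(im,alpha=2.,beta=10);crop(a,195,125,50,40,14,'pics/b5.png')
E
```

```text
gripper_width: 12.8
t 6.42 [ 494.  -425.6   79.6] w 12.8 F [-2.  -0.9  5.6] mom [-0.686  0.892 -0.722] xaxis deg 14.8 j [-0.46  0.54 -0.09  0.   -0.95 -0.85]
gripper_width: 13.1
t 6.75 [ 494.1 -425.6   79.8] w 13.1 F [-2.7 -2.6  5.4] mom [-0.558  0.768 -2.38 ] xaxis deg 22.4 j [-0.46  0.54 -0.09 -0.   -0.95 -0.72]
```

View pics/b5t.png

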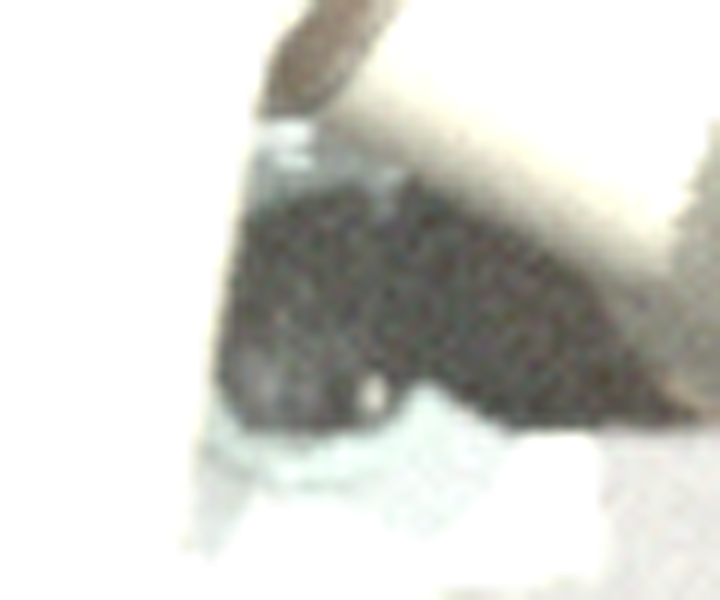

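View pics/b5.png

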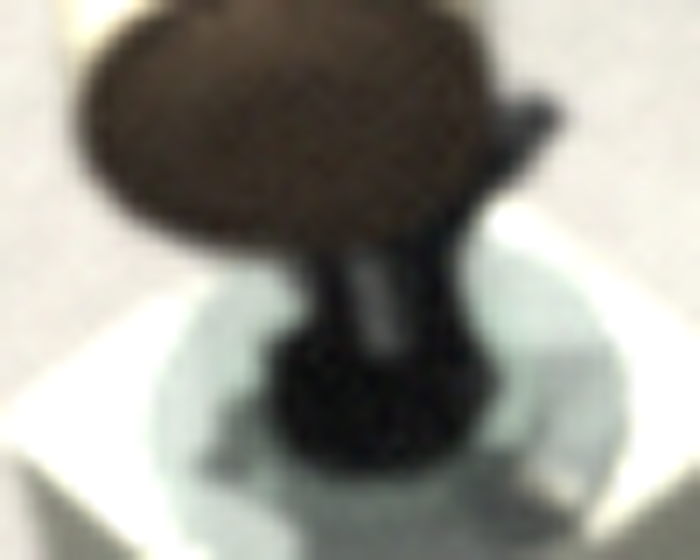

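```bash
python3 -m creep '[[[0,0,0],3,-1],[[0,0,0],7,-1],[[0,0,0],7,-1],[[0,0,0],7,-1]]'|tail -1;python3 m.py
```

```text
gripper_width: 13.2
t 7.18 [ 494.  -425.6   79.6] w 13.2 F [-2.6 -1.8  5.9] mom [-0.632  0.845 -0.867] xaxis deg 15.7 j [-0.46  0.54 -0.09  0.   -0.95 -0.83]
```

```bash
python3 -m creep '[[[0,0,0],3,-1],[[0,0,0],3,-1],[[0,0,0],3,-1]]'|tail -1;python3 m.py
python3 -m creep '[[[0,0,0],0,-0.5],[[0,0,0],0,-0.2],[[0,0,0],0,0],[[0,0,0],0,0],[[0,-20,0],0,0],[[0,-50,0],0,0],[[0,-90,0],0,0],[[0,-130,0],0,0],[[0,-170,0],0,0],[[0,-210,0],0,0],[[0,-210,0],0,0],[[0,-210,0],0,0]]'|tail -1;python3 m.py
```

```text
gripper_width: 13.0
t 7.43 [ 495.3 -425.5   79.5] w 13.0 F [ 0.1 -2.7  4.7] mom [-0.717 -0.031 -1.284] xaxis deg 12.9 j [-0.46  0.54 -0.09 -0.   -0.94 -0.88]
gripper_width: 43.1
t 8.43 [ 496.2 -425.1  292.1] w 43.1 F [-0.   0.1 -0.7] mom [ 0.057  0.011 -0.003] xaxis deg 13.2 j [-0.46  0.39  0.22  0.   -1.39 -0.88]
```

```bash
python3 -m creep '[[[0,-25,0],6,0],[[219,-40,464],14,0],[[219,-40,464],14,0],[[219,-40,464],14,0],[[219,-40,464],14,0],[[219,-40,464],14,0],[[219,-40,464],14,0],[[219,-40,464],14,0],[[219,-40,464],14,0],[[219,-40,464],14,0],[[219,-40,464],14,0],[[219,-40,464],14,0],[[219,-40,464],14,0],[[219,-40,464],14,0],[[219,-40,464],14,0],[[219,-40,464],14,0],[[219,-40,464],14,0],[[219,-40,464],14,0]]'|tail -1;python3 m.py; python3 - <<'E'
from h import *
im=arm.capture("top");cv2.imwrite('pics/top6.png',im);a=cv2.convertScaleAbs(im,alpha=2.,beta=10);crop(a,430,197,60,50,12,'pics/b6t.png')
im=arm.capture("scene");cv2.imwrite('pics/scene6.png',im);crop(im,255,215,140,110,5,'pics/b6.png')
print((proj('scene',[arm.state()['tool_pos']])-[185,160])*5)
E
```

```text
gripper_width: 42.6
t 9.93 [602.2  75.4 328.6] w 42.6 F [ 1.   0.1 -0.1] mom [ 0.048 -0.02  -0.003] xaxis deg -0.9 j [ 0.39  0.3   0.17  0.   -1.44 -1.98]
[[357.81426734 208.06676076]]
```

View pics/b6t.png

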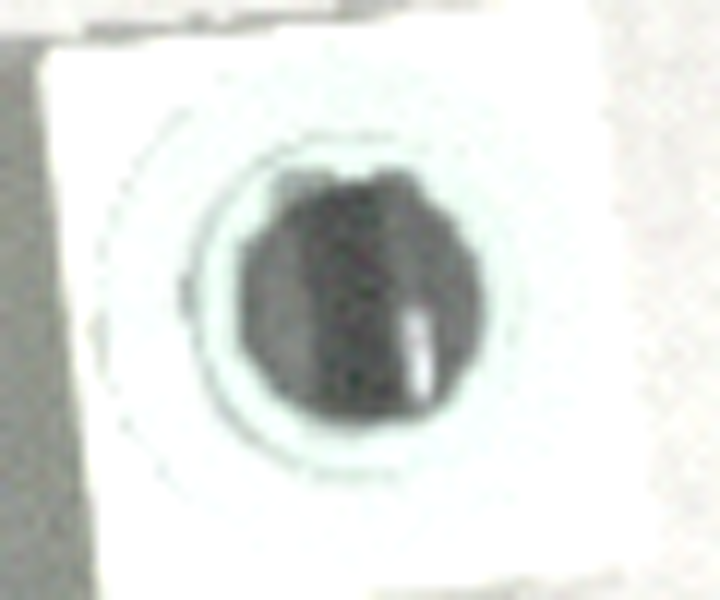

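View pics/b6.png

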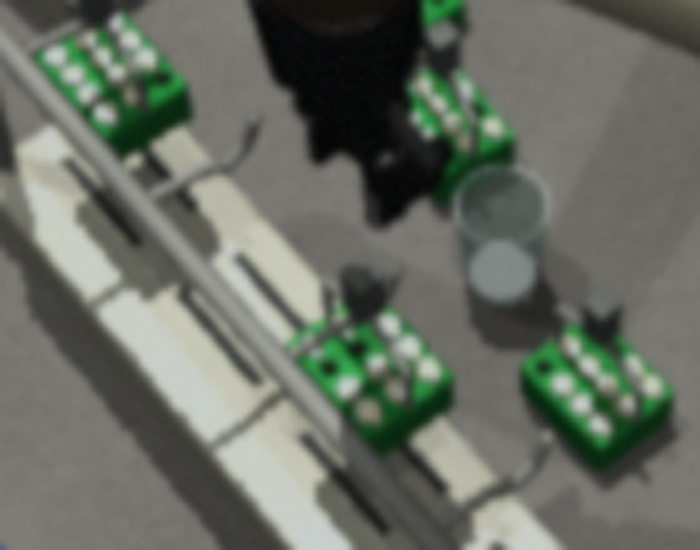

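View pics/top6.png

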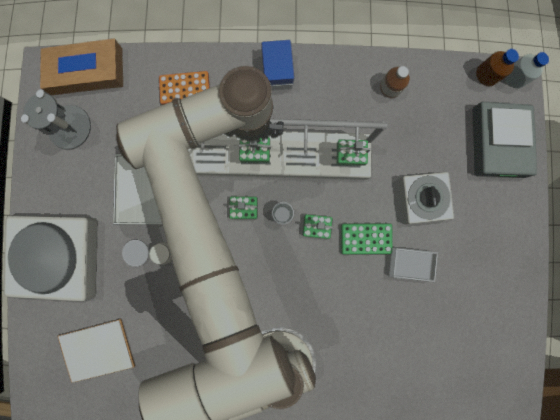

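The knob is off: its pointer line runs from (412,310) to (425,390) in the crop, and the torque rose against the stop. The tool now hangs above the carrier on hook 3.

```bash
python3 -m creep '[[[1.5,30,1.5],0,0],[[1.5,60,1.5],0,0],[[1.5,80,1.5],0,0],[[1.5,90,1.5],0,0],[[1.5,98,1.5],0,0],[[1.5,98,1.5],0,0]]'|tail -3;python3 m.py; python3 -m creep '[[[0,0,0],0,-0.3],[[0,0,0],0,-0.6],[[0,0,0],0,-0.8],[[0,0,0],0,-1],[[0,0,0],0,-1],[[0,0,0],0,-1]]' 40 |tail -3;python3 m.py
```

```text
tcp_rot: [-1.571, 0.013, -0.011]
contact_force: [-0.5, -0.5, -0.3]
gripper_width: 42.6
t 10.53 [603.7  77.6 230. ] w 42.6 F [-0.5 -0.5 -0.3] mom [ 0.011  0.023 -0.036] xaxis deg -0.9 j [ 0.39  0.35 -0.   -0.   -1.22 -1.98]
tcp_rot: [-1.571, 0.008, -0.014]
contact_force: [-0.1, -2.0, 5.1]
gripper_width: 17.0
t 11.03 [605.   78.1 232.9] w 17.0 F [-0.1 -2.   5.1] mom [-0.56   0.131  0.001] xaxis deg -0.8 j [ 0.39  0.34  0.    0.   -1.22 -1.98]
```

```bash
python3 -m creep '[[[0,-10,0],0,-1],[[0,-20,0],0,-1],[[0,-30,0],0,-1],[[0,-30,0],0,-1],[[0,-30,0],0,-1]]' 40|tail -3;python3 m.py; python3 - <<'E'
from h import *
im=arm.capture("scene");cv2.imwrite('pics/scene7.png',im);crop(im,255,215,140,110,5,'pics/b7.png')
E
```

```text
tcp_rot: [-1.57, 0.01, -0.012]
contact_force: [-0.1, -0.3, -1.8]
gripper_width: 16.9
t 11.45 [604.3  78.7 261.5] w 16.9 F [-0.1 -0.3 -1.8] mom [ 0.02   0.053 -0.035] xaxis deg -0.8 j [ 0.39  0.33  0.05 -0.   -1.29 -1.98]
```

View pics/b7.png

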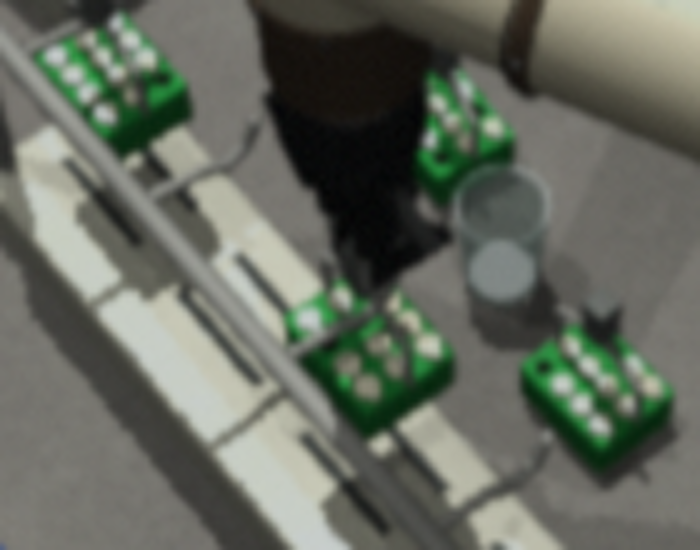

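```bash
python3 -m creep '[[[0,-2.5,0],0,-1],[[-10,-2.5,0],0,-1],[[-25,-2.5,0],0,-1],[[-40,-2.5,0],0,-1],[[-60,-2.5,0],0,-1],[[-80,-2.5,0],0,-1],[[-100,-2.5,0],0,-1],[[-115,-2.5,0],0,-1],[[-115,-2.5,0],0,-1]]'|tail -3;python3 m.py; python3 - <<'E'
from h import *
im=arm.capture("scene");cv2.imwrite('pics/scene8.png',im);crop(im,265,215,160,120,5,'pics/b8.png')
im=arm.capture("top");cv2.imwrite('pics/top8.png',im);crop(im,140,190,80,80,8,'pics/b8t.png')
E
```

```text
tcp_rot: [-1.571, 0.012, -0.009]
contact_force: [-0.2, 0.6, -3.0]
gripper_width: 17.1
t 12.25 [486.2  79.5 263.5] w 17.1 F [-0.2  0.6 -3. ] mom [-0.013  0.103 -0.017] xaxis deg -0.8 j [ 0.49  0.12 -0.22 -0.   -1.23 -2.08]
```

View pics/b8.png

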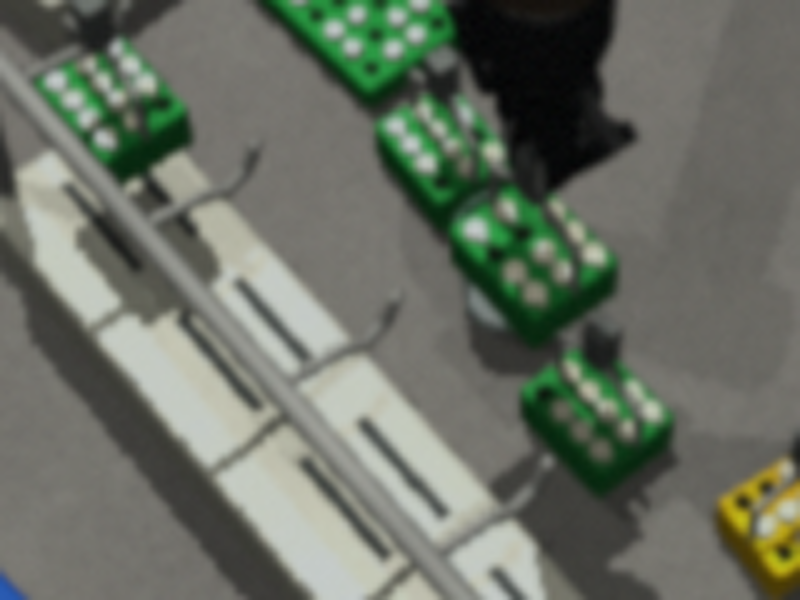

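View pics/top8.png

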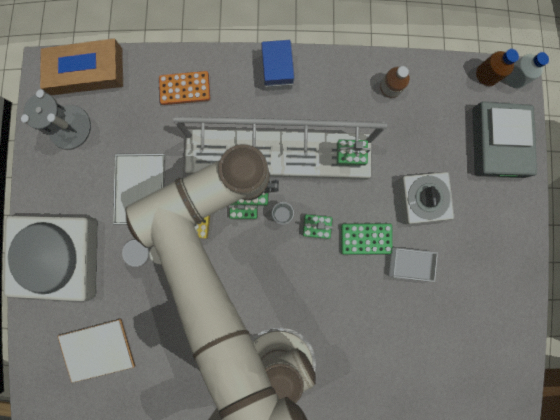

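```bash
python3 - <<'E'
from h import *
t=cv2.imread('pics/top0.png');a=cv2.convertScaleAbs(t,alpha=1.3);crop(a,139,189,80,90,7,'pics/tr.png')
E
```

```text
(no output)
```

View pics/tr.png

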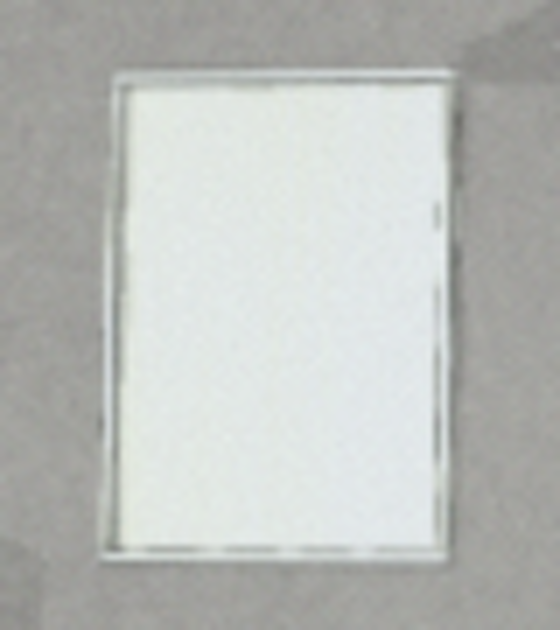

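```bash
python3 - <<'E'
from h import *
o=lambda x,y:np.array([99+x/7-.45,144+y/7-.45])
q=[at_z('top',o(*p),16) for p in [(113,73),(455,73),(447,560),(102,558)]]
for a in q:print(a.round(1))
print(np.mean(q,0)); 
for i,j in((0,1),(3,2),(3,0),(2,1)):
  d=q[j]-q[i];print(np.linalg.norm(d).round(1),np.degrees(np.arctan2(d[1],d[0])).round(2))
E
```

```text
[610.4 502.2]
[611.8 352.2]
[405.  348.1]
[402.5 497.7]
[507.40562092 425.04296525]
150.0 -89.48
149.7 -89.03
208.0 1.24
206.8 1.15
```

```bash
python3 -m creep '[[[0,0,40],0,-1],[[0,0,80],0,-1],[[20,0,120],-1,-1],[[30,0,160],-2,-1],[[40,0,200],-2,-1],[[50,0,240],-2,-1],[[60,0,280],-2,-1],[[66,0,320],-2,-1],[[66,0,348],-2,-1],[[66,0,348],-2,-1],[[66,0,348],-2,-1],[[66,0,348],-2,-1]]'|tail -1;python3 m.py;python3 -m creep '[[[0,30,0],0,-1],[[0,60,0],0,-1],[[0,90,0],0,-1],[[0,110,0],0,-1],[[0,125,0],0,-1],[[0,135,0],0,-1],[[0,135,0],0,-1],[[0,135,0],0,-1]]'|tail -1;python3 m.py;  python3 - <<'E'
from h import *
im=arm.capture("scene");cv2.imwrite('pics/scene9.png',im);crop(im,360,310,130,110,6,'pics/b9.png')
E
```

```text
gripper_width: 16.7
t 13.35 [560.4 426.8 262.1] w 16.7 F [-0.4 -0.3 -2.8] mom [-0.028  0.013 -0.027] xaxis deg 1.2 j [ 0.88  0.5   0.32  0.   -1.39 -2.43]
gripper_width: 17.2
t 14.02 [560.7 426.3 129. ] w 17.2 F [ 0.6  0.2 -2.5] mom [0.032 0.021 0.035] xaxis deg 1.1 j [ 0.88  0.58  0.12  0.   -1.11 -2.43]
```

View pics/b9.png

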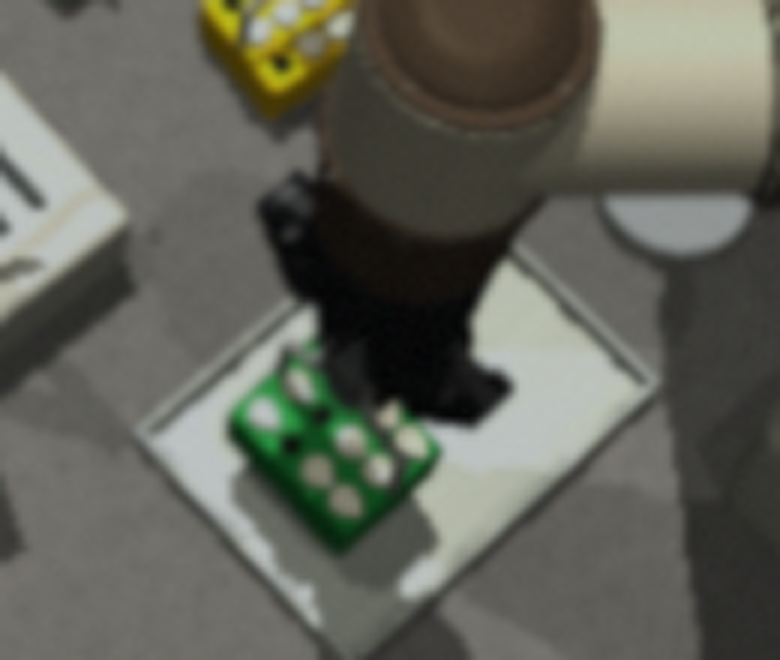

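```bash
python3 -m creep '[[[-2,14,0],0,-1],[[-2,24,0],0,-1],[[-2,28,0],0,-1],[[-2,30,0],0,-1],[[-2,30,0],0,-1]]'|tail -1;python3 m.py;python3 -m creep '[[[0,1,0],0,-1],[[0,2,0],0,-1],[[0,2,0],0,-1]]'|tail -1;python3 m.py
```

```text
gripper_width: 17.2
t 14.48 [558.1 426.9  98.3] w 17.2 F [-0.7 -0.7 -2.2] mom [-0.009  0.024  0.025] xaxis deg 1.2 j [ 0.88  0.6   0.08  0.   -1.05 -2.43]
gripper_width: 17.1
t 14.73 [558.2 427.1  96.7] w 17.1 F [ 0.5  0.8 -3.1] mom [-0.01  -0.009 -0.003] xaxis deg 1.2 j [ 0.88  0.6   0.08  0.   -1.04 -2.43]
```

```bash
python3 -m creep '[[[0,1,0],0,-1],[[0,2,0],0,-1],[[0,2,0],0,-1]]'|tail -1;python3 m.py;python3 -m creep '[[[0,1,0],0,-1],[[0,2,0],0,-1],[[0,2,0],0,-1]]'|tail -1;python3 m.py
```

```text
gripper_width: 17.1
t 14.98 [558.4 427.1  96. ] w 17.1 F [-1.4 -1.6  4.5] mom [-0.397  0.466 -0.008] xaxis deg 1.2 j [ 0.88  0.6   0.07  0.   -1.04 -2.43]
gripper_width: 16.5
t 15.23 [558.7 427.1  96. ] w 16.5 F [-4.1 -2.7  9.7] mom [-0.772  1.255 -0.046] xaxis deg 1.2 j [ 0.88  0.6   0.07  0.   -1.04 -2.43]
```

```bash
python3 -m creep '[[[0,-2,0],0,-1],[[0,-2,0],0,-0.6],[[0,-2,0],0,-0.3],[[0,-2,0],0,0],[[0,-2,0],0,0],[[0,-12,0],0,0],[[0,-30,0],0,0],[[0,-60,0],0,0],[[0,-100,0],0,0],[[0,-140,0],0,0],[[0,-180,0],0,0],[[0,-220,0],0,0],[[0,-220,0],0,0]]'|tail -1;python3 m.py;python3 -m creep '[[[0,0,-40],1,0],[[30,0,-610],2,0],[[30,0,-610],2,0],[[30,0,-610],2,0],[[30,0,-610],2,0],[[30,0,-610],2,0],[[30,0,-610],2,0],[[30,0,-610],2,0],[[30,0,-610],2,0],[[30,0,-610],2,0],[[30,0,-610],2,0],[[30,0,-610],2,0],[[30,0,-610],2,0],[[30,0,-610],2,0],[[30,0,-610],2,0],[[30,0,-610],2,0],[[30,0,-610],2,0],[[30,0,-610],2,0],[[30,0,-610],2,0]]'|tail -1;python3 m.py;  python3 - <<'E'
from h import *
im=arm.capture("scene");cv2.imwrite('pics/scene10.png',im)
im=arm.capture("top");cv2.imwrite('pics/top10.png',im)
E
```

```text
gripper_width: 42.7
t 16.32 [561.1 428.3 324.5] w 42.7 F [ 0.2 -1.   3.2] mom [-0.019 -0.033 -0.027] xaxis deg 1.2 j [ 0.88  0.48  0.43  0.   -1.5  -2.43]
gripper_width: 42.8
t 17.90 [ 600.7 -181.3  312.7] w 42.8 F [-0.8  0.   0.9] mom [ 0.008  0.013 -0.045] xaxis deg -0.7 j [-0.04  0.34  0.19 -0.   -1.42 -1.55]
```

View pics/scene10.png

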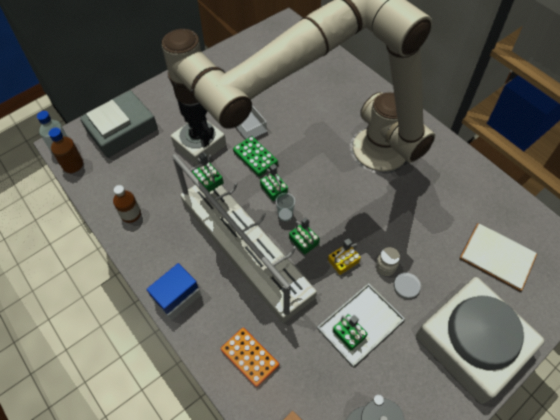

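View pics/top10.png

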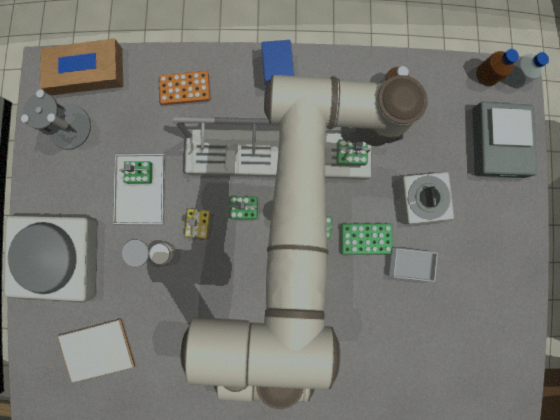

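```bash
python3 -m creep '[[[1,0,-1],0,0],[[1,30,-1],0,0],[[1,55,-1],0,0],[[1,72,-1],0,0],[[1,81,-1],0,0],[[1,81,-1],0,0]]'|tail -1;python3 m.py; python3 -m creep '[[[0,0,0],0,-0.3],[[0,0,0],0,-0.6],[[0,0,0],0,-0.8],[[0,0,0],0,-1],[[0,0,0],0,-1],[[0,0,0],0,-1]]' 40 |tail -1;python3 m.py
```

```text
gripper_width: 42.9
t 18.50 [ 600.6 -182.6  229.1] w 42.9 F [-0.4  1.   0.4] mom [-0.054  0.066  0.004] xaxis deg -0.8 j [-0.04  0.38  0.05 -0.   -1.24 -1.55]
gripper_width: 16.9
t 19.00 [ 602.6 -183.3  233.3] w 16.9 F [0.5 0.9 4.9] mom [ 0.668 -0.151  0.013] xaxis deg -0.8 j [-0.04  0.38  0.05  0.   -1.24 -1.55]
```

```bash
python3 -m creep '[[[0,-10,0],0,-1],[[0,-20,0],0,-1],[[0,-32,0],0,-1],[[0,-32,0],0,-1],[[0,-32,0],0,-1]]' 40|tail -1;python3 m.py;python3 - <<'E'
from h import *
im=arm.capture("scene");crop(im,205,175,100,80,7,'pics/b11.png')
E
```

```text
gripper_width: 16.9
t 19.42 [ 601.6 -183.4  263.8] w 16.9 F [-0.6 -1.3 -2.9] mom [ 0.061 -0.019 -0.024] xaxis deg -0.8 j [-0.04  0.36  0.11 -0.   -1.31 -1.55]
```

View pics/b11.png

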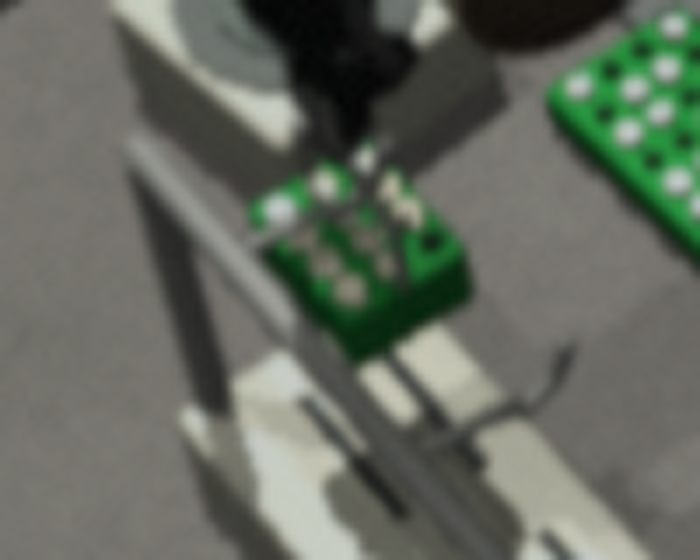

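```bash
python3 -m creep '[[[-10,0,0],0,-1],[[-25,0,0],0,-1],[[-40,0,0],0,-1],[[-60,0,0],0,-1],[[-80,0,0],0,-1],[[-100,0,0],0,-1],[[-115,0,0],0,-1],[[-115,0,0],0,-1]]'|tail -1;python3 m.py;python3 -m creep '[[[0,0,40],0,-1],[[-10,0,80],-1,-1],[[-38,-10,608],-2,-1],[[-38,-10,608],-2,-1],[[-38,-10,608],-2,-1],[[-38,-10,608],-2,-1],[[-38,-10,608],-2,-1],[[-38,-10,608],-2,-1],[[-38,-10,608],-2,-1],[[-38,-10,608],-2,-1],[[-38,-10,608],-2,-1],[[-38,-10,608],-2,-1],[[-38,-10,608],-2,-1],[[-38,-10,608],-2,-1],[[-38,-10,608],-2,-1],[[-38,-10,608],-2,-1],[[-38,-10,608],-2,-1],[[-38,-10,608],-2,-1],[[-38,-10,608],-2,-1],[[-38,-10,608],-2,-1]]'|tail -1;python3 m.py
```

```text
gripper_width: 16.6
t 20.13 [ 483.2 -181.6  262.9] w 16.6 F [-0.1  0.4 -1.9] mom [-0.002  0.138  0.   ] xaxis deg -0.9 j [-0.05  0.17 -0.16 -0.   -1.24 -1.54]
gripper_width: 16.8
t 21.80 [457.6 425.7 273.6] w 16.8 F [ 0.2  0.6 -1.4] mom [ 0.039 -0.016 -0.01 ] xaxis deg 1.1 j [ 1.01  0.35  0.11  0.   -1.33 -2.56]
```

```bash
python3 -m creep '[[[0,40,0],0,-1],[[0,80,0],0,-1],[[0,110,0],0,-1],[[0,135,0],0,-1],[[0,150,0],0,-1],[[0,160,0],0,-1],[[0,168,0],0,-1],[[0,172,0],0,-1],[[0,175,0],0,-1],[[0,175,0],0,-1]]'|tail -1;python3 m.py;python3 -m creep '[[[0,1,0],0,-1],[[0,2,0],0,-1],[[0,2,0],0,-1]]'|tail -1;python3 m.py
```

```text
gripper_width: 17.1
t 22.63 [457.6 427.   98.9] w 17.1 F [-0.6  0.1 -3.1] mom [0.013 0.002 0.053] xaxis deg 1.2 j [ 1.01  0.48 -0.14  0.   -0.95 -2.56]
gripper_width: 16.9
t 22.88 [457.4 427.   96.9] w 16.9 F [-0.2  0.5 -2.5] mom [-0.016 -0.007 -0.039] xaxis deg 1.2 j [ 1.01  0.48 -0.14 -0.   -0.95 -2.56]
```

```bash
python3 -m creep '[[[0,1,0],0,-1],[[0,2,0],0,-1],[[0,2,0],0,-1]]'|tail -1;python3 m.py;python3 -m creep '[[[0,0,0],0,-0.6],[[0,0,0],0,-0.3],[[0,0,0],0,0],[[0,0,0],0,0],[[0,-12,0],0,0],[[0,-30,0],0,0],[[0,-60,0],0,0],[[0,-100,0],0,0],[[0,-120,0],0,0],[[0,-120,0],0,0]]'|tail -1;python3 m.py;  python3 - <<'E'
from h import *
im=arm.capture("scene");cv2.imwrite('pics/scene12.png',im)
im=arm.capture("top");cv2.imwrite('pics/top12.png',im)
E
```

```text
gripper_width: 17.1
t 23.13 [457.6 427.1  96.1] w 17.1 F [-2.5 -1.8  4.9] mom [-0.343  0.584  0.009] xaxis deg 1.2 j [ 1.01  0.48 -0.14  0.   -0.94 -2.56]
gripper_width: 42.2
t 23.97 [459.6 429.1 220.9] w 42.2 F [-0.2 -0.1  1.2] mom [ 0.016 -0.076 -0.017] xaxis deg 1.2 j [ 1.01  0.38  0.02  0.   -1.2  -2.56]
```

View pics/scene12.png

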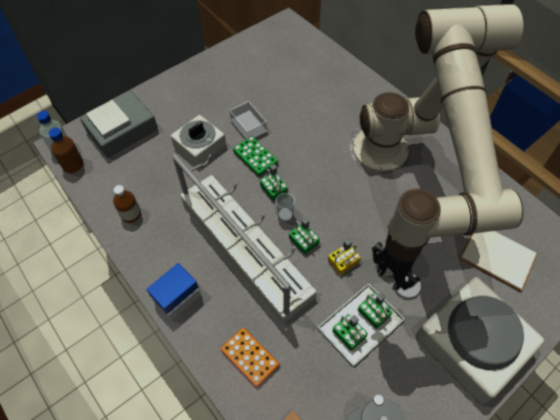

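View pics/top12.png

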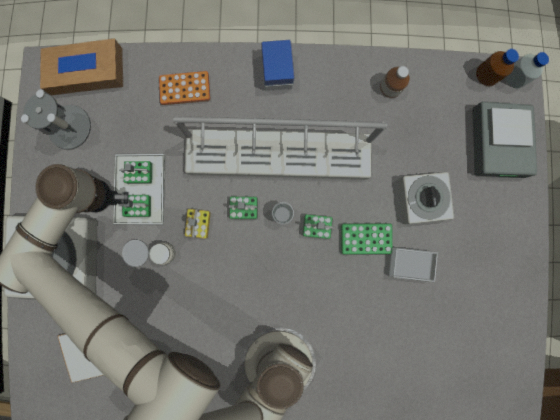

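Both dry carriers stand in the tray, at (137,172) and (136,206) in the top view. The only washed carriers are at (243,207) and (318,226). I measure these and the free hooks again.

```bash
python3 - <<'E'
from h import *
t=cv2.imread('pics/top12.png');s=cv2.imread('pics/scene12.png')
crop(t,280,175,100*2,130,4,'pics/d1.png')
crop(t,281,215,120,60,6.6,'pics/d2.png')
crop(s,285,210,100,80,8,'pics/d3.png')
crop(s,245,205,140,110,5.5,'pics/d4.png')
E
```

```text
(no output)
```

View pics/d1.png

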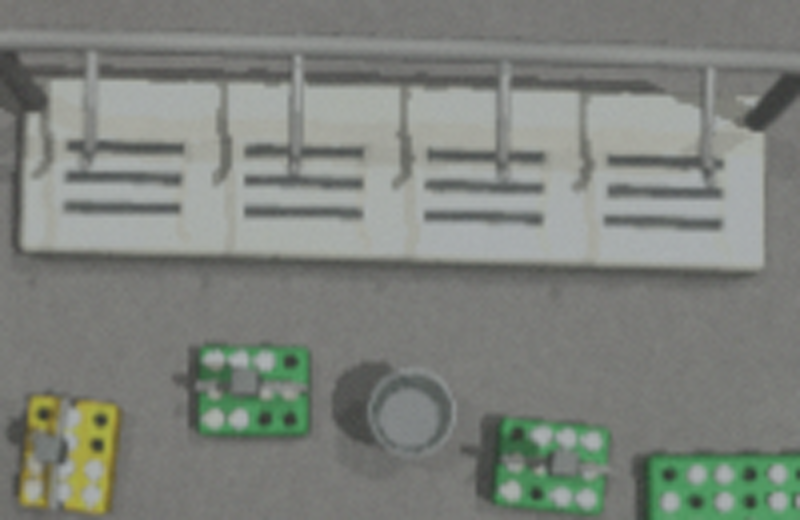

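View pics/d2.png

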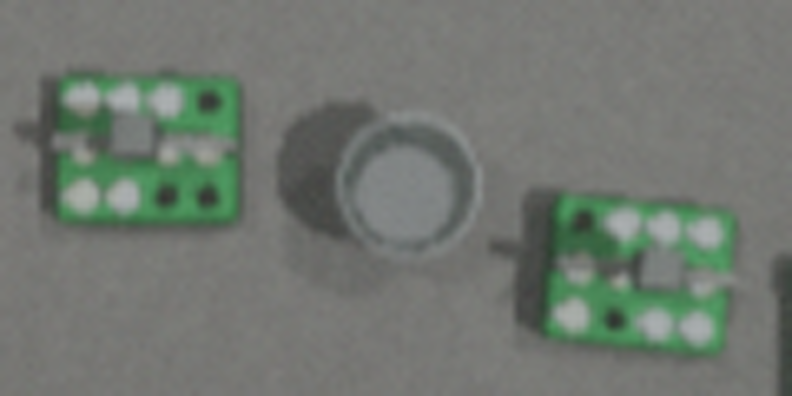

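View pics/d3.png

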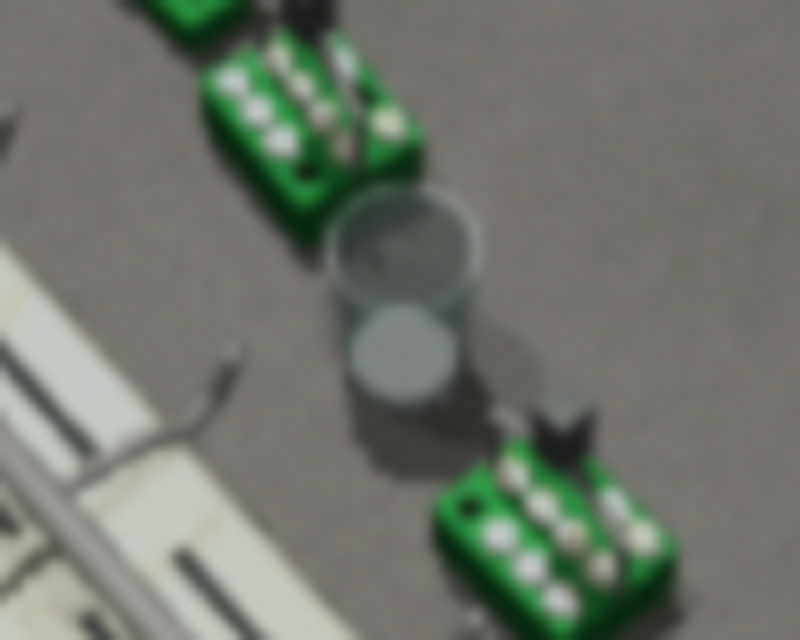

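View pics/d4.png

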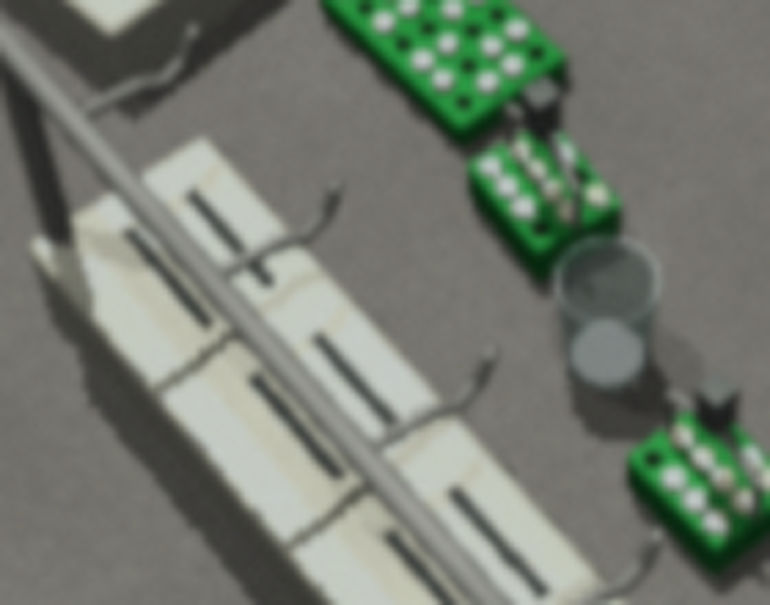

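```bash
python3 - <<'E'
from h import *
o=lambda x,y:np.array([221+x/6.6-.42,185+y/6.6-.42]);o3=lambda x,y:np.array([235+x/8-.44,170+y/8-.44]);o4=lambda x,y:np.array([175+x/5.5-.41,150+y/5.5-.41])
print('WL',at_z('top',o(132,136),131),tri({'top':o(132,136),'scene':o3(567,402)}))
print('WR',at_z('top',o(663,268),131),tri({'top':o(663,268),'scene':o4(541,92)}))
def ed(a,b,z=38):
    p,q=at_z('top',o(*a),z),at_z('top',o(*b),z);d=p-q;print(p.round(1),q.round(1),'yaw',np.degrees(np.arctan2(-d[0],d[1])).round(1),np.linalg.norm(d).round(1))
ed((65,75),(243,78));ed((60,224),(240,222));ed((556,193),(736,212));ed((543,337),(722,352))
od=lambda x,y:np.array([180+x/4-.4,110+y/4-.4])
for n,a,z in (('tip4',(89,158),250),('tip3',(295,172),250),('tip2',(503,174),250),('tip1',(709,170),250)):print(n,at_z('top',od(*a),z))
oo=o4
print([tri({'top':od(295,172),'scene':o4(489,355)}),tri({'top':od(503,176),'scene':o4(334,190)}),tri({'top':od(709,175),'scene':o4(191,33)})])
E
```

```text
WL [455.89525579 111.68274575] (array([456.66249649, 111.23342996, 128.57178042]), np.float64(0.3469786118641309))
WR [ 406.1284141  -105.86134748] (array([ 406.56621879, -106.60965516,  126.79259536]), np.float64(0.19265642720125697))
[488.3 147.3] [488.4  69.4] yaw 0.1 77.9
[423.  147.9] [425.4  69.4] yaw 1.8 78.5
[440.7 -68.2] [ 433.9 -147.2] yaw -5.0 79.3
[377.8 -63.5] [ 372.6 -141.9] yaw -3.8 78.5
tip4 [585.54369681 204.12852247]
tip3 [578.83318642  76.03879923]
tip2 [580.21950126 -52.58972349]
tip1 [ 585.91362143 -181.09780058]
[(array([580.93540193,  75.19742607, 244.31165897]), np.float64(0.6669271590137669)), (array([581.09018993, -54.06565797, 244.2457885 ]), np.float64(0.6878788455089762)), (array([ 582.92741455, -181.25251183,  252.0308502 ]), np.float64(0.33403587487364916))]
```

```bash
python3 -m creep '[[[-10,0,-317],0,0],[[-10,0,-317],0,0],[[-10,0,-317],0,0],[[-10,0,-317],0,0],[[-10,0,-317],0,0],[[-10,0,-317],0,0],[[-10,0,-317],0,0],[[-10,0,-317],0,0],[[-10,0,-317],0,0],[[-10,20,-317],0,0],[[-10,40,-317],0,0],[[-10,50,-317],0,0],[[-10,50,-317],0,0]]'|tail -1;python3 m.py; python3 - <<'E'
from h import *
im=arm.capture("scene");cv2.imwrite('pics/scene13.png',im);crop(im,300,220,100,80,7,'pics/b13.png')
E
```

```text
gripper_width: 42.8
t 25.15 [451.5 108.7 160.7] w 42.8 F [0.2 0.2 0.6] mom [ 0.013 -0.002  0.001] xaxis deg 1.1 j [ 0.59  0.16 -0.44 -0.   -0.98 -2.14]
```

View pics/b13.png

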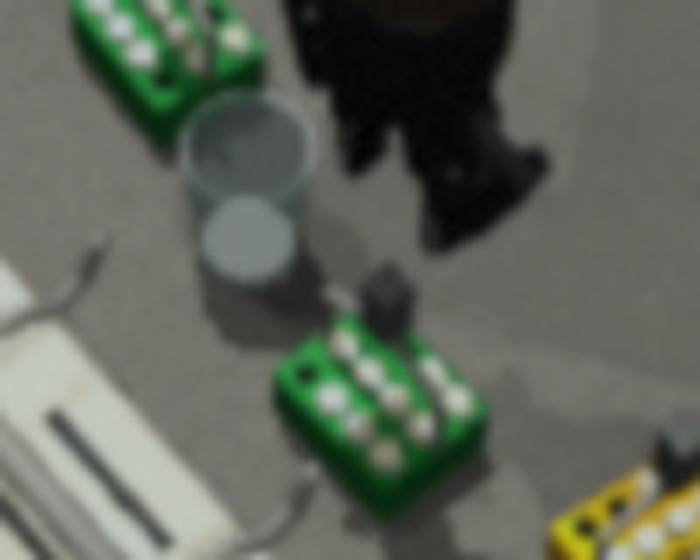

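```bash
python3 -m creep '[[[4,0,2.3],0,0],[[4,30,2.3],0,0],[[4,50,2.3],0,0],[[4,60,2.3],0,0],[[4,67,2.3],0,0],[[4,67,2.3],0,0]]'|tail -1;python3 m.py; python3 -m creep '[[[0,0,0],0,-0.3],[[0,0,0],0,-0.6],[[0,0,0],0,-0.8],[[0,0,0],0,-1],[[0,0,0],0,-1],[[0,0,0],0,-1]]' 40 |tail -1;python3 m.py;python3 -m creep '[[[0,-20,0],0,-1],[[0,-50,0],0,-1],[[0,-90,0],0,-1],[[0,-130,0],0,-1],[[0,-170,0],0,-1],[[0,-170,0],0,-1],[[0,-170,0],0,-1]]' 40|tail -1;python3 m.py;python3 - <<'E'
from h import *
im=arm.capture("scene");crop(im,290,200,110,80,7,'pics/b14.png')
E
```

```text
gripper_width: 42.8
t 25.70 [457.7 112.2  96.7] w 42.8 F [-0.1  0.3 -0.3] mom [0.057 0.041 0.032] xaxis deg 1.2 j [ 0.59  0.25 -0.52 -0.   -0.8  -2.14]
gripper_width: 16.5
t 26.20 [458.8 112.3  98.5] w 16.5 F [ 0.8 -2.2  5. ] mom [-0.454 -0.165  0.034] xaxis deg 1.2 j [ 0.59  0.25 -0.52  0.   -0.8  -2.14]
gripper_width: 16.6
t 26.78 [457.9 112.8 268.9] w 16.6 F [-0.2 -0.7 -3. ] mom [ 0.016 -0.037  0.005] xaxis deg 1.2 j [ 0.59  0.08 -0.25 -0.   -1.24 -2.14]
```

View pics/b14.png

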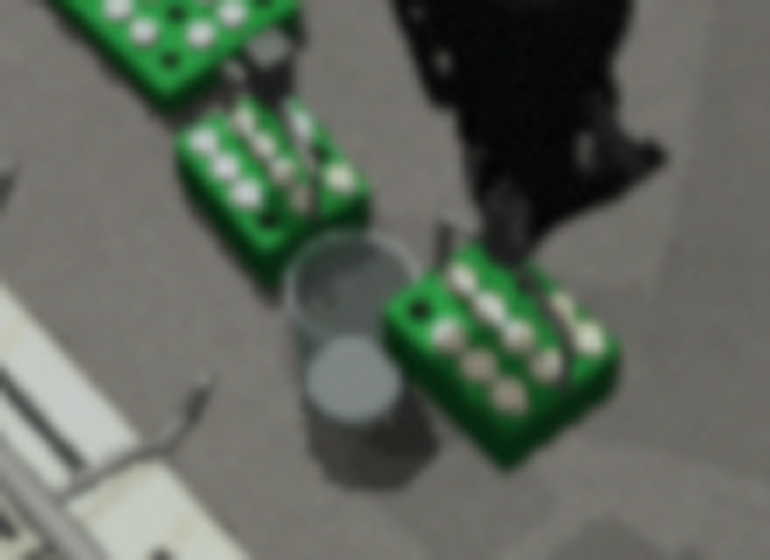

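```bash
python3 -m creep '[[[10,-2,-15],1,-1],[[26,-2,-35],1.7,-1],[[26,-2,-35],1.7,-1],[[26,-2,-35],1.7,-1],[[26,-2,-35],1.7,-1]]' 40|tail -1;python3 m.py
```

```text
gripper_width: 17.1
t 27.25 [483.2  77.3 267.1] w 17.1 F [-0.1 -0.  -2.4] mom [-0.002  0.041  0.035] xaxis deg -0.6 j [ 0.49  0.12 -0.21 -0.   -1.25 -2.07]
```

```bash
for i in 1 2 3; do python3 -m creep '[[[0,0,0],0,-1],[[0,0,0],0,-1]]' |sed -n 2p; done
```

```text
tool_pos: [483.8, 77.9, 268.7]
tool_pos: [484.2, 77.9, 269.4]
tool_pos: [484.4, 77.7, 269.5]
```

```bash
python3 -m creep '[[[0,-2,0],0,-1],[[20,-2,1],0,-1],[[40,-2,1],0,-1],[[55,-2,1],0,-1],[[65,-2,1],0,-1],[[75,-2,1],0,-1],[[85,-2,1],0,-1],[[95,-2,1],0,-1],[[105,-2,1],0,-1],[[113,-2,1],0,-1],[[119,-2,1],0,-1],[[119,-2,1],0,-1],[[119,-2,1],0,-1]]' |tail -1;python3 m.py; python3 - <<'E'
from h import *
im=arm.capture("scene");cv2.imwrite('pics/scene15.png',im);crop(im,255,215,110,80,7,'pics/b15.png')
E
```

```text
gripper_width: 16.8
t 28.83 [603.5  77.5 271.1] w 16.8 F [-0.2 -0.5 -2.1] mom [-0.032 -0.047 -0.049] xaxis deg -0.5 j [ 0.39  0.32  0.07 -0.   -1.32 -1.97]
```

View pics/b15.png

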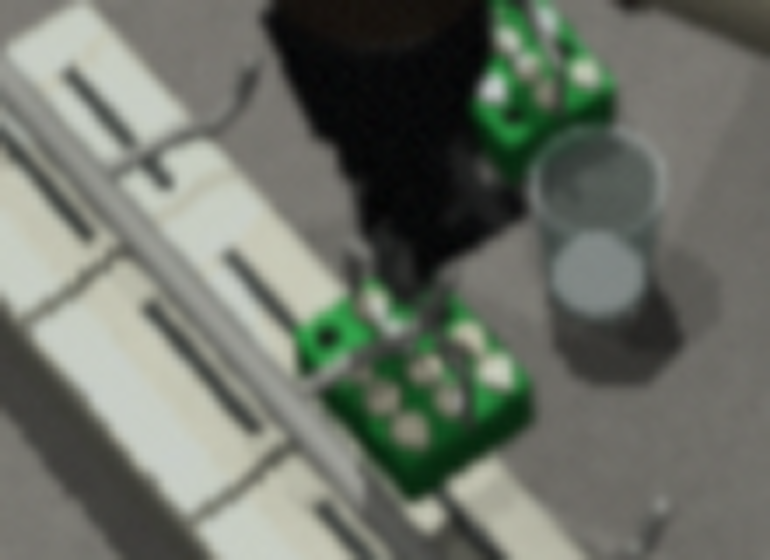

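The hook rod now passes through the carrier's window and its tip shows in front of the handle, with no contact force. I lower it onto the saddle.

```bash
python3 -m creep '[[[0,10,0],0,-1],[[0,20,0],0,-1],[[0,26,0],0,-1],[[0,28,0],0,-1],[[0,28,0],0,-1],[[0,28,0],0,-1]]' |tail -1;python3 m.py; python3 -m creep '[[[0,2,0],0,-1],[[0,4,0],0,-1],[[0,4,0],0,-1]]' |tail -1;python3 m.py
```

```text
gripper_width: 17.0
t 29.38 [603.4  77.4 243.3] w 17.0 F [ 0.1 -0.1 -1.6] mom [-0.019  0.029  0.035] xaxis deg -0.5 j [ 0.39  0.34  0.02  0.   -1.25 -1.97]
gripper_width: 17.0
t 29.63 [604.4  77.5 240.3] w 17.0 F [ 1.1 -0.9 -0.5] mom [-0.166 -0.432 -0.01 ] xaxis deg -0.5 j [ 0.39  0.34  0.01  0.   -1.24 -1.97]
```

Contact is just beginning, at z = 240.

```bash
python3 -m creep '[[[0,1.5,0],0,-1],[[0,2.5,0],0,-1],[[0,2.5,0],0,-1]]' |tail -1;python3 m.py; python3 -m creep '[[[0,0,0],0,-0.7],[[0,0,0],0,-0.5],[[0,0,0],0,-0.2],[[0,0,0],0,0],[[0,0,0],0,0],[[0,0,0],0,0]]' |tail -1;python3 m.py; python3 - <<'E'
from h import *
im=arm.capture("scene");cv2.imwrite('pics/scene16.png',im);crop(im,255,215,110,80,7,'pics/b16.png')
E
```

```text
gripper_width: 16.7
t 29.88 [605.1  77.5 239.7] w 16.7 F [ 0.5 -0.3  5.7] mom [-0.084 -0.058 -0.028] xaxis deg -0.5 j [ 0.39  0.34  0.01  0.   -1.24 -1.97]
gripper_width: 42.4
t 30.38 [603.3  77.5 236.5] w 42.4 F [-0.7 -0.2 -0.2] mom [ 0.019  0.015 -0.033] xaxis deg -0.5 j [ 0.39  0.34  0.01 -0.   -1.24 -1.97]
```

View pics/b16.png

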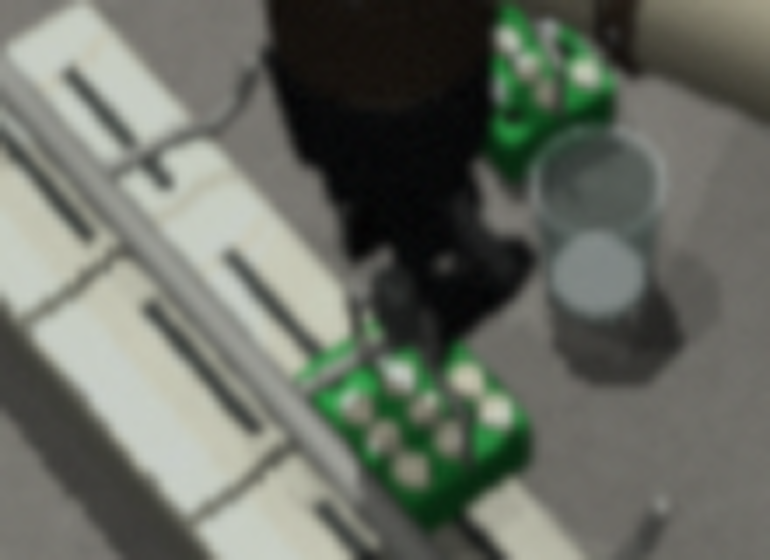

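```bash
python3 -m creep '[[[0,-15,0],0,0],[[0,-40,0],0,0],[[0,-80,0],0,0],[[-40,-80,0],0,0],[[-80,-80,-40],0,0],[[-194,-80,-185],4,0],[[-194,-80,-185],4,0],[[-194,-80,-185],4,0],[[-194,-80,-185],4,0],[[-194,-60,-185],4,0],[[-194,-20,-185],4,0],[[-194,20,-185],4,0],[[-194,60,-185],4,0],[[-194,75,-185],4,0],[[-194,75,-185],4,0],[[-194,75,-185],4,0]]' |tail -1;python3 m.py; python3 - <<'E'
from h import *
im=arm.capture("scene");cv2.imwrite('pics/scene17.png',im);crop(im,260,205,140,100,5.5,'pics/b17.png')
im=arm.capture("top");cv2.imwrite('pics/top17.png',im)
E
```

```text
gripper_width: 42.8
t 31.77 [ 408.  -105.9  162. ] w 42.8 F [0.7 0.5 1.2] mom [-0.01  -0.035 -0.042] xaxis deg -4.5 j [ 0.14  0.08 -0.53  0.   -0.96 -1.78]
```

View pics/b17.png

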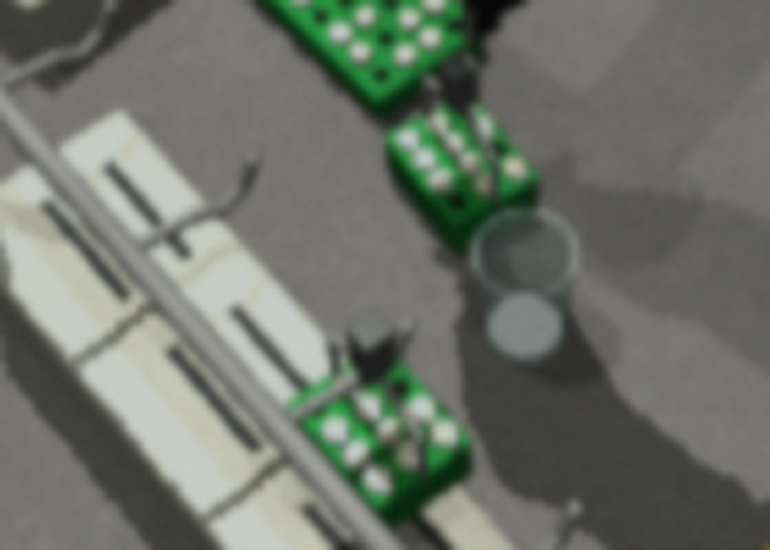

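View pics/top17.png

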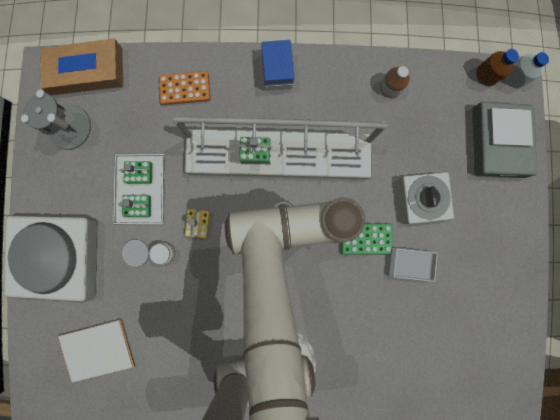

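```bash
python3 - <<'E'
from h import *
a=cv2.imread('pics/scene12.png')[170:210,255:300];b=cv2.imread('pics/scene17.png')
for im in (b,):
    r=cv2.matchTemplate(im[150:230,235:320],a[5:,3:],cv2.TM_CCOEFF_NORMED);print(cv2.minMaxLoc(r))
E
```

```text
(-0.1860949695110321, 0.945237398147583, (11, 39), (23, 25))
```

The second washed carrier has not moved (best template match at the same pixel). Grasping it now.

```bash
python3 -m creep '[[[-2,0,0],0,0],[[-2,30,0],0,0],[[-2,50,0],0,0],[[-2,62,0],0,0],[[-2,69,0],0,0],[[-2,69,0],0,0]]'|tail -1;python3 m.py; python3 -m creep '[[[0,0,0],0,-0.3],[[0,0,0],0,-0.6],[[0,0,0],0,-0.8],[[0,0,0],0,-1],[[0,0,0],0,-1],[[0,0,0],0,-1]]' 40 |tail -1;python3 m.py;python3 -m creep '[[[0,-20,0],0,-1],[[0,-50,0],0,-1],[[0,-90,0],0,-1],[[0,-130,0],0,-1],[[0,-173,0],0,-1],[[0,-173,0],0,-1],[[0,-173,0],0,-1]]' 40|tail -1;python3 m.py;python3 - <<'E'
from h import *
im=arm.capture("scene");crop(im,270,180,110,80,7,'pics/b18.png')
E
```

```text
gripper_width: 42.5
t 32.37 [ 405.7 -105.5   92.7] w 42.5 F [-0.2  1.  -0.2] mom [0.02  0.027 0.014] xaxis deg -4.5 j [ 0.14  0.17 -0.64 -0.   -0.76 -1.79]
gripper_width: 16.8
t 32.87 [ 407.1 -105.4   94.2] w 16.8 F [-1.6  2.8  6.7] mom [ 0.653  0.24  -0.052] xaxis deg -4.5 j [ 0.14  0.17 -0.64  0.   -0.76 -1.79]
gripper_width: 16.8
t 33.45 [ 406.7 -105.3  267.9] w 16.8 F [-0.3  0.2 -3.7] mom [ 0.053  0.163 -0.009] xaxis deg -4.5 j [ 0.14 -0.02 -0.36 -0.   -1.23 -1.79]
```

View pics/b18.png

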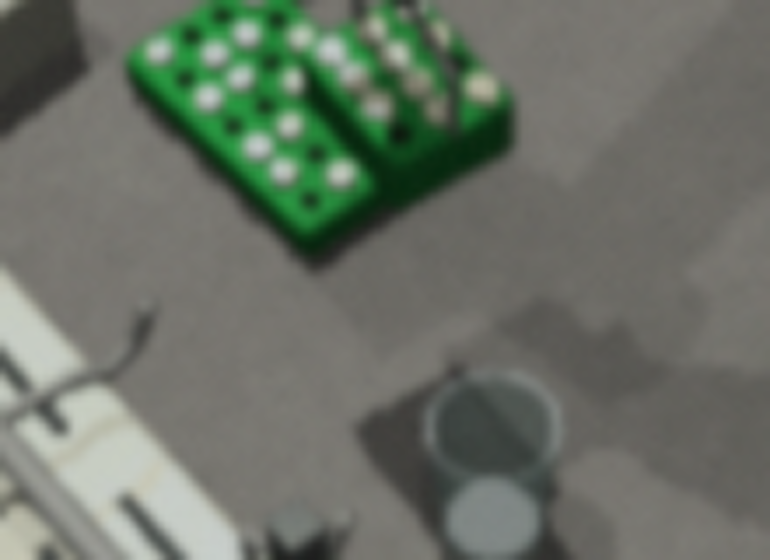

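```bash
python3 -m creep '[[[30,2,-25],-2,-1],[[60,2,-50],-4,-1],[[83,2,-72],-4,-1],[[83,2,-72],-4,-1],[[83,2,-72],-4,-1],[[83,2,-72],-4,-1],[[83,2,-72],-4,-1],[[83,2,-72],-4,-1]]' 40|tail -1;python3 m.py
```

```text
gripper_width: 16.9
t 34.17 [ 482.  -183.2  263.6] w 16.9 F [-0.3  0.1 -2. ] mom [ 0.015 -0.067  0.009] xaxis deg -0.5 j [-0.05  0.16 -0.17 -0.   -1.24 -1.53]
```

```bash
python3 -m creep '[[[0,-2,0],0,-1],[[20,-2,0],0,-1],[[40,-2,0],0,-1],[[55,-2,0],0,-1],[[65,-2,0],0,-1],[[75,-2,0],0,-1],[[85,-2,0],0,-1],[[95,-2,0],0,-1],[[105,-2,0],0,-1],[[113,-2,0],0,-1],[[119,-2,0],0,-1],[[119,-2,0],0,-1],[[119,-2,0],0,-1]]' |tail -1;python3 m.py; python3 - <<'E'
from h import *
im=arm.capture("scene");cv2.imwrite('pics/scene19.png',im);crop(im,205,175,100,80,7,'pics/b19.png')
E
```

```text
gripper_width: 16.8
t 35.25 [ 601.9 -185.   265.6] w 16.8 F [-0.8  0.1 -2.4] mom [-0.036  0.053  0.006] xaxis deg -0.5 j [-0.04  0.36  0.11 -0.   -1.32 -1.54]
```

View pics/b19.png

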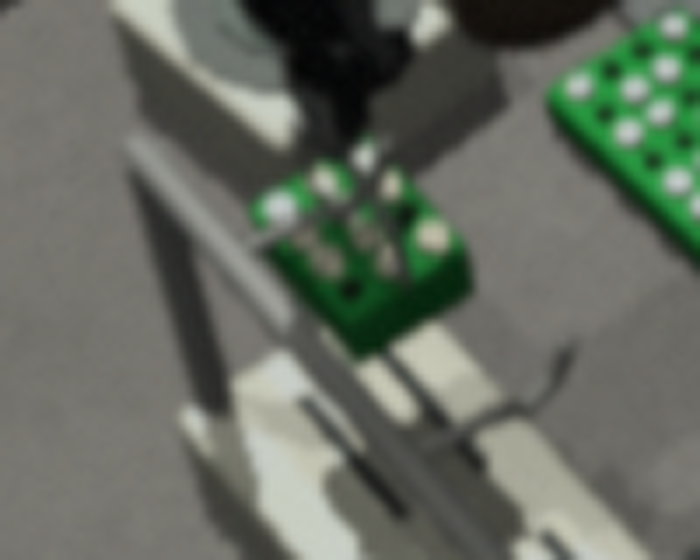

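Same view as before unhooking, with the hook through the window. I shift 1.5 mm in y and lower.

```bash
python3 -m creep '[[[0,10,1.5],0,-1],[[0,20,1.5],0,-1],[[0,26,1.5],0,-1],[[0,27,1.5],0,-1],[[0,27,1.5],0,-1],[[0,27,1.5],0,-1]]' |tail -1;python3 m.py; python3 -m creep '[[[0,2,0],0,-1],[[0,4,0],0,-1],[[0,4,0],0,-1]]' |tail -1;python3 m.py
```

```text
gripper_width: 16.7
t 35.80 [ 601.8 -183.5  238.8] w 16.7 F [-0.8  0.2 -2. ] mom [ 0.028 -0.024  0.078] xaxis deg -0.5 j [-0.04  0.38  0.06  0.   -1.26 -1.54]
gripper_width: 17.0
t 36.05 [ 603.  -183.5  236. ] w 17.0 F [1.3 1.1 0.4] mom [ 0.287 -0.452  0.038] xaxis deg -0.5 j [-0.04  0.38  0.06  0.   -1.25 -1.54]
```

```bash
python3 -m creep '[[[0,1.5,0],0,-1],[[0,2,0],0,-1],[[0,2,0],0,-1]]' |tail -1;python3 m.py; python3 -m creep '[[[0,0,0],0,-0.7],[[0,0,0],0,-0.5],[[0,0,0],0,-0.2],[[0,0,0],0,0],[[0,0,0],0,0],[[0,-15,0],0,0],[[0,-40,0],0,0],[[0,-80,0],0,0],[[-20,-90,0],0,0],[[-60,-90,0],0,0],[[-110,-90,-20],0,0],[[-110,-90,-60],0,0],[[-110,-90,-100],0,0],[[-110,-90,-140],0,0],[[-110,-90,-180],0,0],[[-110,-90,-220],0,0],[[-110,-90,-220],0,0]]' |tail -1;python3 m.py; python3 - <<'E'
from h import *
im=arm.capture("scene");cv2.imwrite('pics/scene20.png',im);crop(im,235,205,140,110,5.5,'pics/b20.png')
im=arm.capture("top");cv2.imwrite('pics/top20.png',im)
E
```

```text
gripper_width: 16.9
t 36.30 [ 603.2 -183.5  235.8] w 16.9 F [0.3 2.2 6.9] mom [ 0.782  0.058 -0.018] xaxis deg -0.5 j [-0.04  0.38  0.06  0.   -1.25 -1.54]
gripper_width: 42.8
t 37.72 [ 488.7 -408.2  320.3] w 42.8 F [-0.1  0.8 -1. ] mom [ 0.13  -0.147  0.039] xaxis deg -0.9 j [-0.44  0.36  0.24  0.   -1.45 -1.14]
```

View pics/b20.png

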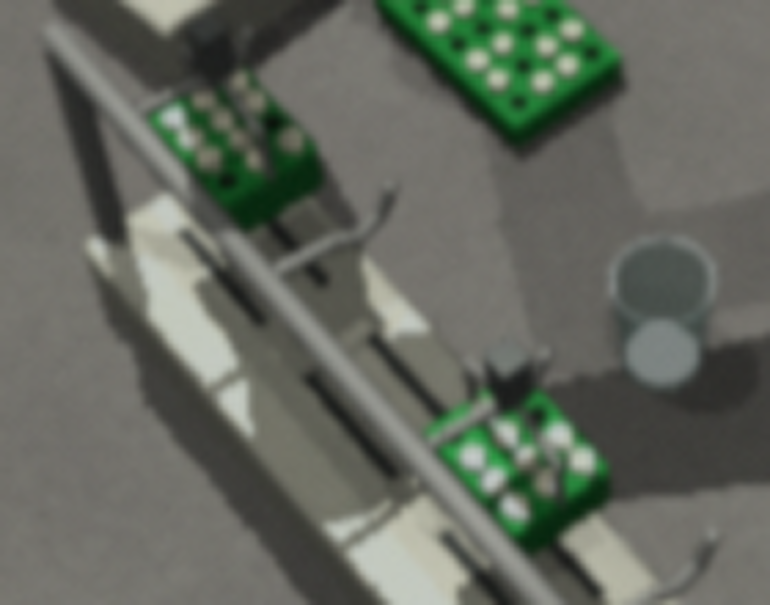

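View pics/top20.png

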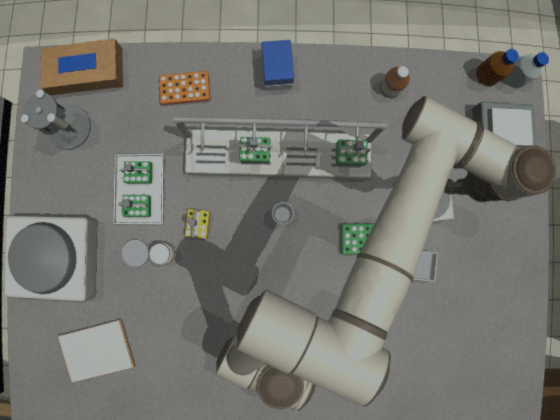

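```bash
python3 - <<'E'
from h import *
for n,fs,c0 in (('top',['top12','top8','top6'],(430,197)),('scene',['scene12','scene16','scene9'],(197,137))):
    im=np.mean([cv2.imread(f'pics/{f}.png').astype(float) for f in fs],0).clip(0,255).astype(np.uint8)
    crop(im,*c0,70,60,11,f'pics/e_{n}.png')
E
```

```text
(no output)
```

View pics/e_top.png

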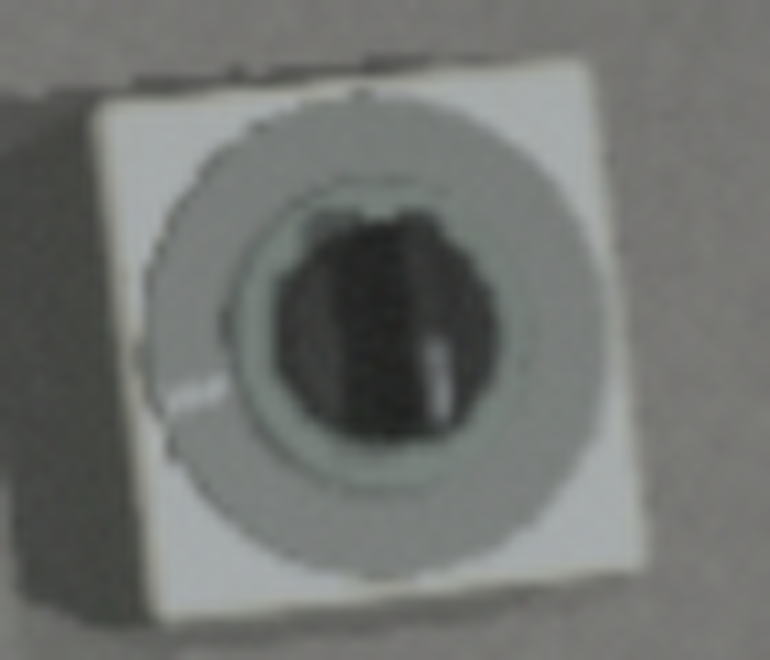

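View pics/e_scene.png

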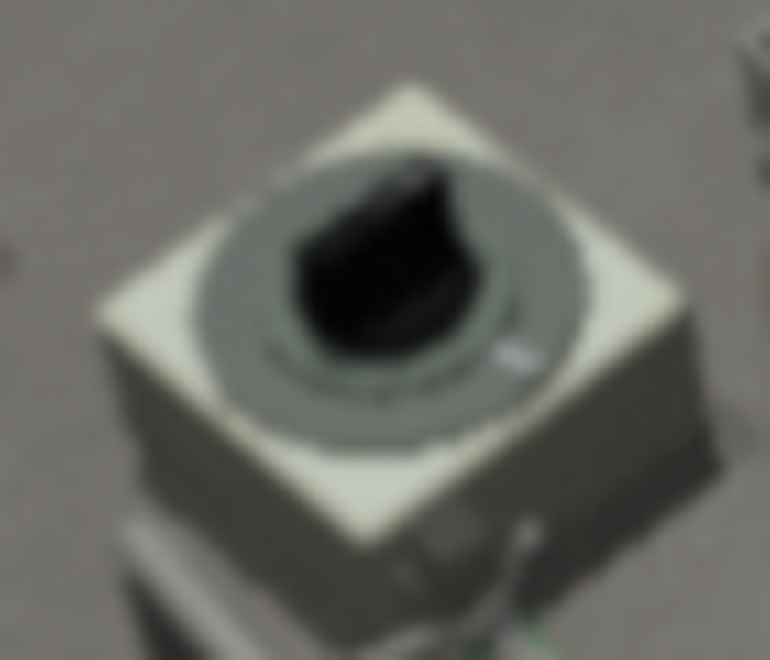

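```bash
python3 - <<'E'
from h import *
T=lambda x,y:np.array([395+x/11-.45,167+y/11-.45]);S=lambda x,y:np.array([162+x/11-.45,107+y/11-.45])
z=67
def ang(c,m):d=c-m;return np.degrees(np.arctan2(d[1],d[0])).round(1),np.linalg.norm(d).round(1)
edge={'top':[(145,330),(607,330),(365,92),(390,580),(210,180),(545,155),(560,495),(205,500)],'scene':[(190,310),(592,290),(385,150),(385,458),(250,415),(530,400),(560,220),(235,215)]}
for n,f,m in(('top',T,(196,392)),('scene',S,(517,358))):
    P=np.array([at_z(n,f(*p),z) for p in edge[n]])
    r=least_squares(lambda q:np.hypot(P[:,0]-q[0],P[:,1]-q[1])-q[2],[495,-425,65]);M=at_z(n,f(*m),z)
    print(n,r.x.round(1),np.abs(r.fun).max().round(1),M.round(1),ang(r.x[:2],M))
a,b=at_z('top',T(165,400),z),at_z('top',T(228,383),z);print('mark own',ang(b,a))
cs=np.array([at_z('top',T(*p),65) for p in((97,105),(590,62),(645,567),(155,618))]);print(cs.mean(0))
a,b=at_z('top',T(432,340),112),at_z('top',T(441,415),112);print('pointer',ang(a,b))
E
```

```text
top [ 494.1 -426.4   64. ] 2.6 [ 478.3 -375.8] (np.float64(-72.7), np.float64(53.0))
scene [ 496.6 -425.2   64. ] 2.1 [ 479.  -378.7] (np.float64(-69.2), np.float64(49.8))
mark own (np.float64(-74.2), np.float64(17.6))
[ 493.90175366 -424.96126431]
pointer (np.float64(6.9), np.float64(19.2))
```

```bash
python3 -m creep '[[[7,0,-17],-4,0],[[7,40,-17],-8,0],[[7,80,-17],-8.5,0],[[7,120,-17],-8.5,0],[[7,160,-17],-8.5,0],[[7,180,-17],-8.5,0],[[7,190,-17],-8.5,0],[[7,190,-17],-8.5,0],[[7,190,-17],-8.5,0]]' 30|tail -1;python3 m.py
```

```text
gripper_width: 42.6
t 38.57 [ 497.8 -419.5  134.3] w 42.6 F [ 0.1 -0.2  0.2] mom [-0.02  -0.051  0.032] xaxis deg 8.1 j [-0.45  0.49 -0.03  0.   -1.05 -0.98]
```

```bash
python3 -m creep '[[[-3,0,-5.3],0,0],[[-3,15,-5.3],0,0],[[-3,30,-5.3],0,0],[[-3,42,-5.3],0,0],[[-3,50,-5.3],0,0],[[-3,55,-5.3],0,0],[[-3,55,-5.3],0,0],[[-3,55,-5.3],0,0]]' 30|tail -1;python3 m.py;python3 -m creep '[[[0,0,0],0,-0.3],[[0,0,0],0,-0.5],[[0,0,0],0,-0.7],[[0,0,0],0,-0.9],[[0,0,0],0,-1],[[0,0,0],0,-1],[[0,0,0],0,-1]]' 30|tail -1;python3 m.py
```

```text
gripper_width: 42.9
t 39.23 [ 494.9 -425.5   78.4] w 42.9 F [-0.2  0.4 -0.3] mom [-0.     0.02  -0.026] xaxis deg 8.0 j [-0.46  0.54 -0.09  0.   -0.94 -0.97]
gripper_width: 12.9
t 39.82 [ 495.  -425.6   78.8] w 12.9 F [-0.4 -0.3  4.5] mom [-0.095  0.017 -0.317] xaxis deg 8.0 j [-0.46  0.54 -0.09  0.   -0.94 -0.97]
```

```bash
python3 -m creep '[[[0,0,0],5,-1],[[0,0,0],10,-1],[[0,0,0],15,-1],[[0,0,0],20,-1],[[0,0,0],25,-1],[[0,0,0],30,-1],[[0,0,0],35,-1],[[0,0,0],40,-1],[[0,0,0],45,-1],[[0,0,0],50,-1],[[0,0,0],55,-1],[[0,0,0],60,-1],[[0,0,0],65,-1],[[0,0,0],70,-1],[[0,0,0],75,-1],[[0,0,0],79,-1],[[0,0,0],79.5,-1],[[0,0,0],79.5,-1],[[0,0,0],79.5,-1]]' 30|tail -1;python3 m.py; python3 -m creep '[[[0,0,0],0,-0.5],[[0,0,0],0,-0.2],[[0,0,0],0,0],[[0,0,0],0,0],[[0,-20,0],0,0],[[0,-50,0],0,0],[[0,-90,0],0,0],[[0,-130,0],0,0],[[-40,-170,0],0,0],[[-80,-210,0],0,0],[[-120,-210,0],0,0],[[-160,-210,0],0,0],[[-200,-210,0],0,0],[[-240,-210,0],0,0],[[-280,-210,0],0,0],[[-280,-210,0],0,0],[[-280,-210,0],0,0],[[-280,-210,0],0,0]]'|tail -1;python3 m.py;python3 - <<'E'
from h import *
T=[arm.capture('top') for _ in range(3)];S=[arm.capture('scene') for _ in range(3)]
cv2.imwrite('pics/top21.png',T[0]);cv2.imwrite('pics/scene21.png',S[0])
crop(np.mean(T,0).astype(np.uint8),430,197,70,60,11,'pics/f_t.png');crop(np.mean(S,0).astype(np.uint8),197,137,70,60,11,'pics/f_s.png')
E
```

```text
gripper_width: 13.2
t 41.40 [ 495.8 -424.4   78.8] w 13.2 F [1.7 4.2 5.1] mom [ 1.167 -0.466 -0.058] xaxis deg -71.4 j [-0.46  0.54 -0.09 -0.   -0.94 -2.36]
gripper_width: 42.9
t 42.90 [ 405.6 -159.1  288.3] w 42.9 F [ 0.4 -0.3 -0.2] mom [-0.036  0.02  -0.027] xaxis deg -71.4 j [ 0.    0.   -0.29  0.   -1.28 -2.82]
```

View pics/f_t.png

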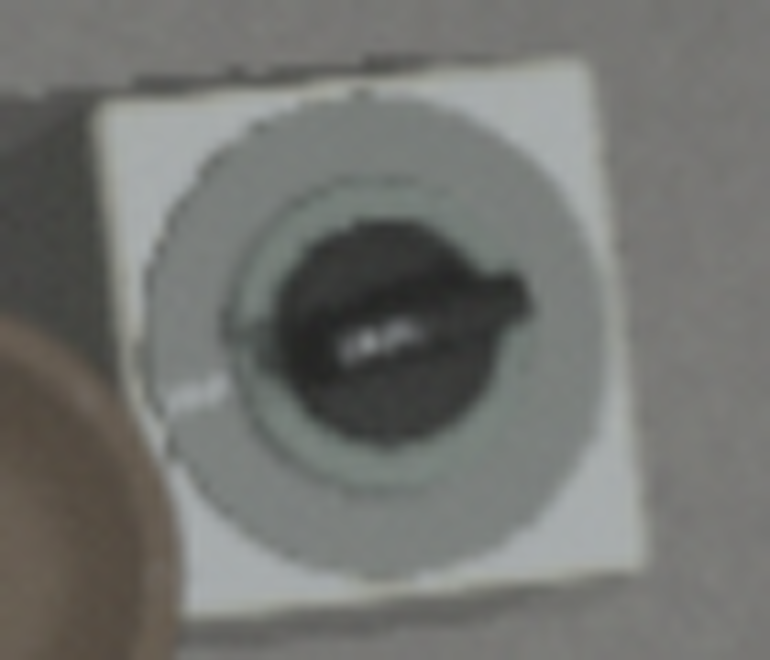

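View pics/f_s.png

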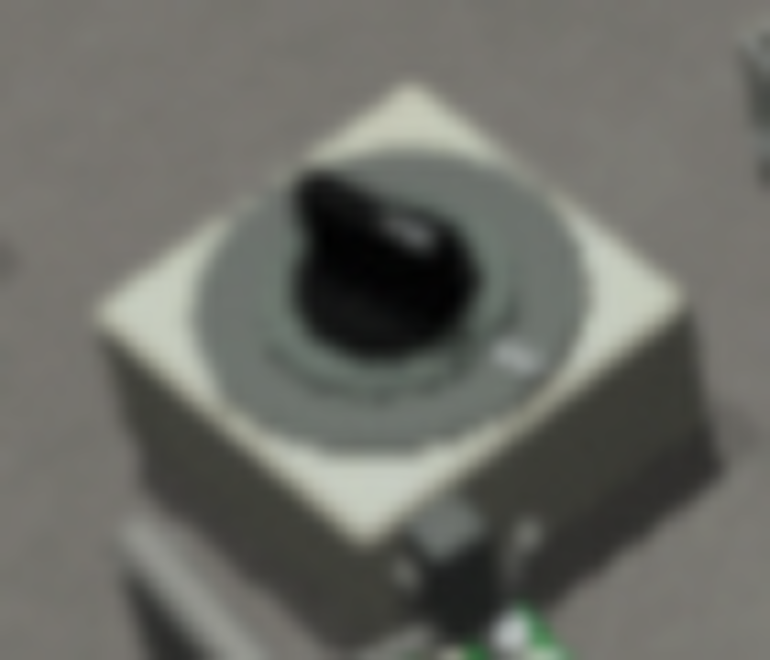

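```bash
python3 - <<'E'
from h import *
for n,c,(ks,ms),z in(('f_t',(395,167),((325,450,300,380),(155,238,365,420)),112),('f_s',(162,107),((375,445,200,255),(485,550,330,385)),112)):
    g=cv2.imread(f'pics/{n}.png',0).astype(float)
    for lab,(x0,x1,y0,y1),zz in(('knob',ks,112),('mark',ms,67)):
        w=g[y0:y1,x0:x1];w=np.clip(w-(w.min()+.6*(w.max()-w.min())),0,None);yy,xx=np.mgrid[y0:y1,x0:x1]
        m=np.array([(w*xx).sum(),(w*yy).sum()])/w.sum();C_=np.cov(np.c_[xx.ravel(),yy.ravel()].T,aweights=w.ravel());v=np.linalg.eigh(C_)[1][:,1]
        cam='top' if n=='f_t' else 'scene';f=lambda p:at_z(cam,np.array(c)+p/11-.45,zz)
        d=f(m+20*v)-f(m-20*v);print(n,lab,m.round(),'world ang',(np.degrees(np.arctan2(d[1],d[0]))).round(1),f(m).round(1))
E
```

```text
f_t knob [378. 340.] world ang 108.0 [ 489.  -410.3]
f_t mark [196. 395.] world ang 109.3 [ 477.6 -375.8]
f_s knob [421. 214.] world ang 9.3 [ 486.  -411.7]
f_s mark [516. 357.] world ang -59.5 [ 479.  -379.2]
```

View pics/top21.png

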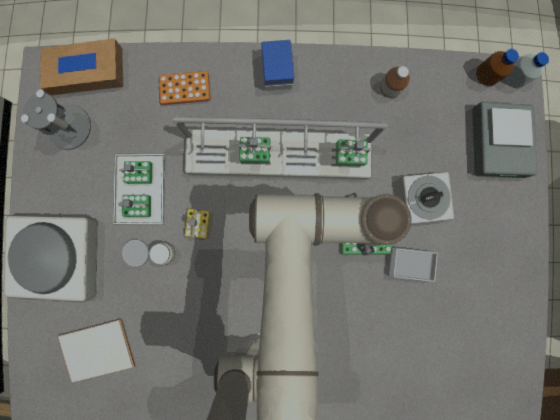

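View pics/scene21.png

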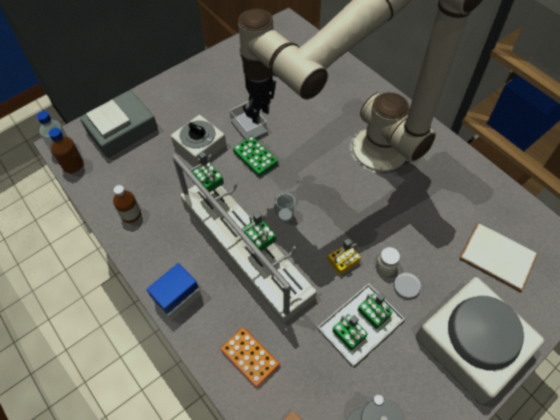

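The pointer (about -72°) and the mark (about -71°) agree. Both washed carriers hang, both dry ones stand in the tray, and nothing else has moved. Handing in.

```bash
python3 -c "
from cell import arm
print(arm.state()['joint_velocities'].round(3));print(arm.finish_job())"
```

```text
[ 0.003 -0.003 -0.002 -0.    -0.002 -0.001]
the job is handed in; nothing more can be done
None
```

The changeover is done and handed in at about 43 s of the 210 s allowed.

**What I did, in order**
1. I turned the timer knob back to its off stop.
2. I moved the dry carriers from hooks 3 and 1 into the tray, where both stand upright.
3. I hung the two washed carriers, the only ones on the bench, on hooks 3 and 1.
4. I turned the knob to the white mark.

**Last checks**
- **Carriers:** in the final pictures both washed carriers hang free on their own hooks and both dry ones stand in the tray. The yellow look-alike and the other things look to be where they were.
- **Off position:** the turning moment rose to 2.4 N m against the stop. After release the camera put the bar at about +7°, and re-gripping it at +8° still pressed lightly against the stop.
- **Timer pointer:** in the top view the pointer line lies at -72.0° and the mark at -70.7°, with the tool at -71.4° when it let go.

**What failed or disagreed**
- **First knob grasp:** it closed on nothing. In the pictures the fingertips stood about 15 mm higher than the reported tool point, so I went lower and the grip held.
- **Mark direction:** my separate estimates ranged from -69° to -74°, and I turned the knob to their middle.
- **Scene-camera angles:** the automatic line fit from that camera gave useless angles (9° and -60°). By eye the two lines look parallel there.

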